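Change the finials in the drying drawer

TASK

Pull open the drawer of the grey drying cabinet, take the finished finial out of its rack and stand it upright in the shallow wooden tray. Then stand every fresh finial from the bench in the rack, upright with its square foot turned square to the two rails and all the way down between them on the drawer's floor, and push the drawer fully shut. Leave the jar, the cup and the spanner where they are.

Things in the scene. Friction and masses are not known exactly. Their poses are not given: they have to be found in the camera images.
- drawer (a joint): Sliding drawer of the low grey drying cabinet: 0 = fully shut, grows to 0.18 m fully open (towards the cabinet's front, its own -x). Slides with about 3 N of friction and stays where it is left; nothing latches it. It starts shut.
- cabinet: Low grey drying cabinet, fixed. Origin: middle of the foot of its front face, on the bench; from there it reaches 260 mm back (+x), 175 mm to either side (y), 120 mm up. Its front faces its own -x, roughly towards the robot; the shut drawer's front panel stands 12 mm out from it. The drawer opening's upper edge is 108 mm above the bench.
- handle (a point): Middle of the drawer's steel bar handle (moves with the drawer; axes as the cabinet's). Bar 10 mm thick, 120 long along y, 90 mm above the bench, its axis 42 mm out from the front panel (37 mm clear gap behind it), a post at each end, open above and below. The panel's top edge is 108 mm above the bench.
- rack (a point): Centre of the rack on the drawer's floor, 14 mm above the bench (moves with the drawer; axes as the cabinet's). The rack is one slot along y between two dark wooden rails: 55 mm wide (x), 316 long; rails 12 mm thick, 22 high, tops sloping 45 degrees into the slot. Its centre line is 87 mm behind the outer face of the drawer's front; with the drawer at 0.17 it is 95 mm out from the cabinet's face.
- tray: Shallow open wooden tray, fixed to the bench, 130 x 130 mm outside, 6 mm walls and about 6 mm floor, 22 mm high. Origin: centre of its underside.
- done_piece_mid (a point): The finished wooden finial that stands in the rack inside the drawer at the start, the only one there. Same shape as the others. The point is on its axis, half-way up, 40 mm above its underside; its z is the axis, its x and y are square to the flats of its foot.
- piece0_mid (a point): A freshly oiled turned wooden finial standing on the bench (three to five of these five are there): a square foot 50 x 50 mm and 28 mm high, a bead 40 mm across up to 36 mm, then a round stem 30 mm across up to its rounded top at 80 mm; about 0.13 kg. The point is on its axis, half-way up, 40 mm above its underside; its z is the axis, its x and y are square to the flats of its foot.
- piece1_mid (a point): A freshly oiled turned wooden finial standing on the bench (three to five of these five are there): a square foot 50 x 50 mm and 28 mm high, a bead 40 mm across up to 36 mm, then a round stem 30 mm across up to its rounded top at 80 mm; about 0.13 kg. The point is on its axis, half-way up, 40 mm above its underside; its z is the axis, its x and y are square to the flats of its foot.
- piece2_mid (a point): A freshly oiled turned wooden finial standing on the bench (three to five of these five are there): a square foot 50 x 50 mm and 28 mm high, a bead 40 mm across up to 36 mm, then a round stem 30 mm across up to its rounded top at 80 mm; about 0.13 kg. The point is on its axis, half-way up, 40 mm above its underside; its z is the axis, its x and y are square to the flats of its foot.
- piece3_mid (a point): A freshly oiled turned wooden finial standing on the bench (three to five of these five are there): a square foot 50 x 50 mm and 28 mm high, a bead 40 mm across up to 36 mm, then a round stem 30 mm across up to its rounded top at 80 mm; about 0.13 kg. The point is on its axis, half-way up, 40 mm above its underside; its z is the axis, its x and y are square to the flats of its foot.
- piece4_mid (a point): A freshly oiled turned wooden finial standing on the bench (three to five of these five are there): a square foot 50 x 50 mm and 28 mm high, a bead 40 mm across up to 36 mm, then a round stem 30 mm across up to its rounded top at 80 mm; about 0.13 kg. The point is on its axis, half-way up, 40 mm above its underside; its z is the axis, its x and y are square to the flats of its foot.
- jar: Bystander: closed jar, 60 mm across, 100 mm high, loose on the bench; origin at the centre of its underside.
- cup: Bystander: open white cup, 72 mm across, 90 mm high, loose on the bench; origin at the centre of its underside.
- spanner: Bystander: spanner lying flat and loose on the bench, to the right, between the robot and the drawer.
Mind the look-alikes: they are no part of the job. Leave any red or turquoise look-alike of the part that bears piece2_mid alone. What is shaped like the part that bears piece1_mid but purple is not meant.

How it is judged:
On the way, in this order (a step that is already met when the one before it is completed fails the run):
1. the drawer is pulled well open (at least 140 mm) (value of joint drawer above 0.14 m), for 0.2 s.
2. the finished finial stands upright in the tray and every fresh finial is down between the rails, square and upright (in any order) (x of piece0_mid in the frame of rack between -0.006 and 0.006 m and y of piece0_mid in the frame of rack between -0.14 and 0.14 m and z of piece0_mid in the frame of rack between 0.034 and 0.046 m and angle between each of piece0_mid, piece1_mid, piece2_mid, piece3_mid, piece4_mid's own z axis and vertical below 0.08 rad and (angle between the x axis of piece0_mid and the x axis of rack, either way round below 0.12 rad or angle between the x axis of piece0_mid and the y axis of rack, either way round below 0.12 rad) and x of piece1_mid in the frame of rack between -0.006 and 0.006 m and y of piece1_mid in the frame of rack between -0.14 and 0.14 m and z of piece1_mid in the frame of rack between 0.034 and 0.046 m and (angle between the x axis of piece1_mid and the x axis of rack, either way round below 0.12 rad or angle between the x axis of piece1_mid and the y axis of rack, either way round below 0.12 rad) and x of piece2_mid in the frame of rack between -0.006 and 0.006 m and y of piece2_mid in the frame of rack between -0.14 and 0.14 m and z of piece2_mid in the frame of rack between 0.034 and 0.046 m and (angle between the x axis of piece2_mid and the x axis of rack, either way round below 0.12 rad or angle between the x axis of piece2_mid and the y axis of rack, either way round below 0.12 rad) and x of piece3_mid in the frame of rack between -0.006 and 0.006 m and y of piece3_mid in the frame of rack between -0.14 and 0.14 m and z of piece3_mid in the frame of rack between 0.034 and 0.046 m and (angle between the x axis of piece3_mid and the x axis of rack, either way round below 0.12 rad or angle between the x axis of piece3_mid and the y axis of rack, either way round below 0.12 rad) and x of piece4_mid in the frame of rack between -0.006 and 0.006 m and y of piece4_mid in the frame of rack between -0.14 and 0.14 m and z of piece4_mid in the frame of rack between 0.034 and 0.046 m and (angle between the x axis of piece4_mid and the x axis of rack, either way round below 0.12 rad or angle between the x axis of piece4_mid and the y axis of rack, either way round below 0.12 rad) and x of done_piece_mid in the frame of tray between -0.065 and 0.065 m and y of done_piece_mid in the frame of tray between -0.065 and 0.065 m and height (world z) of done_piece_mid between 0.036 and 0.055 m and angle between done_piece_mid's own z axis and vertical below 0.1 rad), for 0.2 s.
At the end, for the whole second after the job is handed in: Drawer shut to 6 mm. Each fresh finial in the rack: within 6 mm of the slot's centre line, foot on the floor (6 mm), upright to 0.08 rad, flats within 0.12 rad of the rails. Finished finial upright (0.1 rad) on the tray's floor, axis inside the tray. All at rest (all of step 2 and value of joint drawer below 0.006 m and velocity of joint drawer below 0.01 m/s and linear speed of each of piece0, piece1, piece2, piece3, piece4, done_piece below 0.02 m/s); the robot touches nothing.
It fails at once if the jar was moved more than 40 mm (distance of jar from where it was at the start of the episode above 0.04 m).
It fails at once if the cup was moved more than 40 mm (distance of cup from where it was at the start of the episode above 0.04 m).
It fails at once if the spanner was moved more than 40 mm (distance of spanner from where it was at the start of the episode above 0.04 m).
Of piece0, piece1, piece2, piece3, piece4 only 3 to 5 are there at a start; the rules pass over those that are not, and their reading is None.
At some moment in a run one of piece0, piece1, piece2, piece3, piece4 may be knocked a few centimetres aside while the robot is not near it.
It also fails if it takes over 210 s, if anything falls off the work surface, if the arm or the gripper's body presses on something with over 40 N, if the wrist force passes 120 N, or if a joint passes its speed limit or range.

ROBOT

A 6-joint arm with a two-finger parallel gripper is mounted at the origin on the work surface. World frame = base frame: x ahead of the robot, y to its left, z up, the work surface at z = 0. Lengths are in m, angles in rad, forces in N, time in s.
With the tool pointing down it reaches from about 0.25 to 0.85 m from the base axis. Payload 12.5 kg.
Tool frame: the origin (TCP) lies midway between the tips of the shut fingers; the grasp point (between the pads) lies 19 mm behind it; z points along the fingers, y is the direction in which the jaws open and shut (so a half turn about z gives the same grasp; the last joint's range is limited). The gripper opens to 93 mm and grips with 3 to 60 N. Pads are 15 mm wide; open, the fingers measure 128 mm over their backs; the gripper's body (75 mm by 188 mm) begins 65 mm behind the grasp point.
Start: joints at [-1.41, 0.351, 1.652, -0, 1.139, -0.085], TCP at [0.134, -0.533, 0.219] pointing down, gripper open.
Joint ranges: [-2.75, 2.75], [-0.79, 2.1], [0.01, 2.65], [-1.57, 4.71], [0.07, 3.14], [-2.87, 2.87]. Speed limits (rad/s): [2.22, 2.22, 2.79, 3.14, 3.14, 3.14].

INTERFACE

Orientations are given as a rotation vector (axis times angle).
In Python, from rig import bot, eyes gives the robot as it stands.
- The arm moves only by the tool arm_command, never from a script. Its argument "increments" is a list of rows, each a list of 4 numbers: the shift along the tool's x, y, z in cm, then the turn about the tool's z in rad. A call has 1 to 10 rows; each row is the pose to reach, as a shift and turn from the pose measured when the call began, along the tool's axes at that moment; what a row does not reach only later rows make up. A row lasts 1/10 s, in which the tool goes at most 50 mm and 8.59 degrees, less where a joint would pass 70% of its speed; a pose out of reach is approached as far as the arm can. A call with a gripper value outside its range is refused whole. "claw" is the opening, from 0 (shut) to 1 (fully open), set as the call begins (left out, the last holds). The fingers move at their own pace and stop on an object; "squeeze" is the grip in N (left out, the last holds). Time passes only in rows, so rows that repeat a pose let the fingers close. It gives the time, the measured TCP pose, the force and the opening at its end, in the units of the state.
- bot.get_state(): the state, without advancing time (a new reading comes with each control period).
- eyes.grab_frame(name): name is "scene" or "top"; returns a dict with "pixels" (384x512x3 uint8, red, green, blue), "depth" (384x512 float32, m along the optical axis (not along the pixel's ray), 0 where there is no reading), "intrinsics" (3x3 intrinsics, pixels), "k1" (the pictures are not rectified: a ray, as slopes to the right and down, at radius r is drawn at 1 + k1 r^2 times it, then the intrinsics apply), "rvec" (rotation vector, rad) and "tvec" (3), from world to camera coordinates, as OpenCV has them. Camera axes: x right, y down, z forward; pixel columns grow to the right and rows downward; lengths in m; the calibration is good to about 2 mm. A picture is of the moment at which its call begins.
- bot.job_done(): hands the job in, once; it reports no verdict.
The state is a dict: "t": time; "joints": joint angles; "joint_velocities": joint speeds; "joint_efforts": joint torques, N m; "position": TCP position; "orientation": TCP orientation; "wrist_force": force on the tool from outside, world axes, zero at the start; "torque": the same for the moment, N m; "grip_width": opening from 0.0 (shut) to 1.0 (fully open).
Only numpy, scipy, OpenCV 4.12 (cv2) and the standard library are available. Lean on these libraries where they do the work, as an engineer would, in place of code of your own. Each camera call takes 0.05 s, during which the arm holds its last target.

## Working session

There is one attempt and no reset: what is moved stays moved. The work goes in short steps, Python scripts to look and compute and a tool call to move; the robot and the scene stay as the last step left them, time stands still between calls to the robot, and variables do not carry over. Pictures are saved under pics/ and viewed, and the job is handed in when it is done.

Besides the shell and the picture viewer there is one more tool, called after "Request:" by a JSON object that holds its "method" and its "body". arm_command: Moves the arm, as the interface text tells. Its arguments: {"type":"object","properties":{"increments":{"type":"array"},"claw":{"type":"number"},"squeeze":{"type":"number"}},"required":["increments"]}

```bash
ls; mkdir -p pics; cat > h.py <<'E'
import numpy as np, cv2
from rig import bot, eyes
def grab(n,save=None):
    f=eyes.grab_frame(n)
    if save: cv2.imwrite('pics/'+save+'.png',f['pixels'][:,:,::-1])
    return f
def ray(f,u,v):
    K=np.array(f['intrinsics']);x=(u-K[0,2])/K[0,0];y=(v-K[1,2])/K[1,1]
    a,b=x,y
    for _ in range(20):
        s=1+f['k1']*(a*a+b*b);a,b=x/s,y/s
    R,_=cv2.Rodrigues(np.array(f['rvec'],float));t=np.array(f['tvec'],float).ravel()
    return -R.T@t,R.T@np.array([a,b,1.0])
def onz(f,u,v,z):
    o,d=ray(f,u,v);return o+d*(z-o[2])/d[2]
def cloud(f):
    K=np.array(f['intrinsics']);H,W=f['depth'].shape
    v,u=np.mgrid[:H,:W];x=(u-K[0,2])/K[0,0];y=(v-K[1,2])/K[1,1];a,b=x,y
    for _ in range(20):
        s=1+f['k1']*(a*a+b*b);a,b=x/s,y/s
    R,_=cv2.Rodrigues(np.array(f['rvec'],float));t=np.array(f['tvec'],float).ravel()
    d=f['depth'];P=np.stack([a*d,b*d,d],-1)-t
    P=P@R; P[d==0]=np.nan; return P
def proj(f,p):
    R,_=cv2.Rodrigues(np.array(f['rvec'],float));c=R@np.array(p)+np.array(f['tvec']).ravel()
    a,b=c[0]/c[2],c[1]/c[2];s=1+f['k1']*(a*a+b*b);K=np.array(f['intrinsics'])
    return K[0,0]*a*s+K[0,2],K[1,1]*b*s+K[1,2]
E
python3 - <<'E'
from h import *
for n in('scene','top'):
    f=grab(n,n+'0');print(n,f['intrinsics'],f['k1'],ray(f,256,192))
s=bot.get_state();print(s)
E
```

```text
pics
scene [[367.35887596   0.         251.96960862]
 [  0.         367.35887596 190.77702021]
 [  0.           0.           1.        ]] -0.05080591886214235 (array([1.62624047, 0.21241945, 0.8592547 ]), array([-0.80424092, -0.08065991, -0.58891593]))
top [[470.96111009   0.         256.33147795]
 [  0.         470.96111009 200.25494251]
 [  0.           0.           1.        ]] -0.03147146026638096 (array([0.44007814, 0.06912999, 1.38991851]), array([ 0.12522139, -0.00288468, -0.9922797 ]))
{'t': 0.1, 'joints': array([-1.40961143e+00,  3.51192140e-01,  1.65235623e+00,  4.13971549e-05,
        1.13910681e+00, -8.45926003e-02]), 'joint_velocities': array([-0.00053683, -0.00227309, -0.00260191,  0.00142792,  0.00141949,
        0.00101866]), 'joint_efforts': array([ 1.36604274e-03, -4.98027313e+01, -2.85704792e+01,  7.01251114e-02,
        2.38956691e-02, -3.71725537e-05]), 'position': array([ 0.13380962, -0.53315385,  0.21815138]), 'orientation': array([-3.11684905e+00, -3.84938074e-01,  4.89641421e-06]), 'wrist_force': array([ 0.01319291,  0.64877456, -0.09550564]), 'torque': array([ 0.00800842, -0.01687791, -0.00745636]), 'grip_width': 0.9979188128433855}
```

View pics/scene0.png

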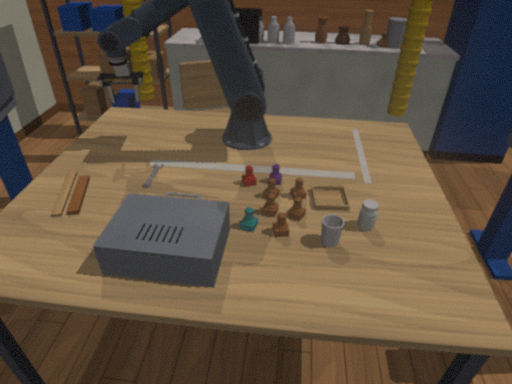

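View pics/top0.png

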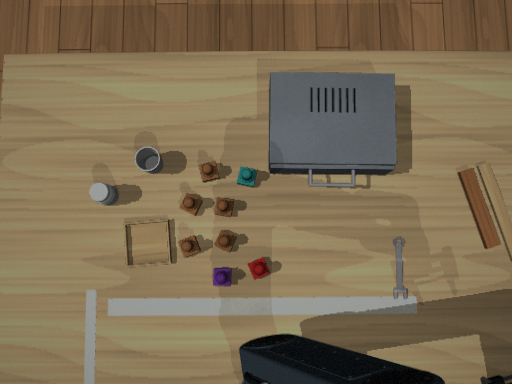

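The top view shows five brown finials, at about (210,170), (191,203), (225,207), (190,246) and (227,241). The decoys are turquoise (247,176), red (260,268) and purple (222,276). The tray is at (148,243), the jar at (103,194), the cup at (148,160), the handle at (332,184) and the spanner at (400,268).

```bash
cat >> h.py <<'E'
def finials(f,lo,hi,vmin=(0,60,0),zlo=0.060,zhi=0.086,off=0.0,show=True):
    """cluster points with z in window (stem tops)"""
    P=cloud(f);m=(P[...,2]>zlo+off)&(P[...,2]<zhi+off)
    n,l,st,c=cv2.connectedComponentsWithStats(m.astype(np.uint8))
    out=[]
    for i in range(1,n):
        if st[i,4]<15: continue
        q=P[l==i];rgb=f['pixels'][l==i].mean(0)
        out.append((c[i].round(1),st[i,4],np.nanmedian(q,0).round(4),(np.nanmin(q[:,:2],0)+np.nanmax(q[:,:2],0))/2,rgb.round()))
    return out
E
python3 - <<'E'
from h import *
f=grab('top')
for o in finials(f,0,0):print(*o)
g=cv2.resize(f['pixels'][140:300,80:280],None,fx=4,fy=4,interpolation=cv2.INTER_CUBIC)[:,:,::-1]
cv2.imwrite('pics/crop0.png',g[:600])
P=cloud(f)
for (u,v) in [(300,100),(380,100),(300,150),(380,150),(320,184),(345,184),(250,300)]:print(u,v,P[v,u])
m=(P[...,2]>0.11)&(P[...,2]<0.13)&(P[...,0]>.5)
m=cv2.morphologyEx(m.astype(np.uint8),cv2.MORPH_OPEN,np.ones((5,5)))
c=max(cv2.findContours(m,0,2)[0],key=cv2.contourArea)
pts=np.array([onz(f,u,v,.12)[:2] for u,v in c[:,0]],np.float32)
r=cv2.minAreaRect(pts);print(r,cv2.boxPoints(r))
# handle
m=(P[...,2]>0.08)&(P[...,2]<0.1)&(P[...,1]<0.05)
q=P[m];print(len(q),q.min(0),q.max(0),np.median(q,0))
E
```

```text
[269. 153.] 27 [0.7172 0.0275 0.0733] [0.71961915 0.02736624] [53. 56. 58.]
[142.2 154.9] 106 [0.7211 0.3937 0.0748] [0.70667648 0.37620962] [72. 73. 72.]
[156.  166.1] 37 [0.6789 0.3462 0.0736] [0.69033439 0.35270204] [61. 61. 61.]
[207.  168.3] 95 [0.6746 0.2031 0.0768] [0.67558918 0.20378528] [88. 58. 36.]
[246.4 173.7] 93 [0.6579 0.093  0.0763] [0.65890544 0.09326458] [28. 85. 83.]
[290.6 170.3] 57 [ 0.6677 -0.037   0.0732] [ 0.66800188 -0.02845437] [31. 33. 35.]
[330.5 170.5] 71 [ 0.6659 -0.146   0.0711] [ 0.66568123 -0.14876355] [34. 36. 38.]
[374.  171.2] 44 [ 0.6634 -0.2742  0.0735] [ 0.66384266 -0.2648665 ] [34. 35. 37.]
[107.5 195. ] 101 [0.5995 0.4814 0.0706] [0.60757594 0.49420201] [80. 84. 80.]
[188.2 202.3] 93 [0.5787 0.2559 0.076 ] [0.57944566 0.2568732 ] [89. 59. 36.]
[222.4 205.1] 92 [0.5698 0.1604 0.0773] [0.57011036 0.15974567] [86. 57. 35.]
[223.9 240.5] 95 [0.4719 0.1552 0.0764] [0.4707708  0.15554648] [81. 53. 33.]
[186.4 245.9] 100 [0.4562 0.2604 0.0763] [0.45629951 0.26069378] [90. 60. 37.]
[258.7 268.9] 97 [0.3914 0.0588 0.0753] [0.39116484 0.05869424] [103.  22.  20.]
[220.6 277.9] 98 [0.3677 0.1639 0.0767] [0.36745607 0.16421397] [60. 29. 81.]
300 100 [ 0.85870549 -0.05943559  0.11586375]
380 100 [ 0.85707822 -0.28306928  0.11760104]
300 150 [ 0.71604033 -0.05650146  0.11825084]
380 150 [ 0.71432931 -0.27691643  0.11976534]
320 184 [ 0.62470545 -0.11281688  0.0937913 ]
345 184 [ 0.62358913 -0.18168967  0.09805521]
250 300 [0.29950579 0.08503491 0.00117444]
((0.8068976998329163, -0.14838631451129913), (0.34856176376342773, 0.2617335915565491), 88.93529510498047) [[ 0.67281514 -0.3202054 ]
 [ 0.9345035  -0.3250688 ]
 [ 0.94098026  0.02343276]
 [ 0.6792919   0.02829617]]
410 [ 0.61816828 -0.31314067  0.08005861] [0.70471398 0.02807601 0.09997162] [ 0.63943056 -0.139541    0.09255091]
```

View pics/crop0.png

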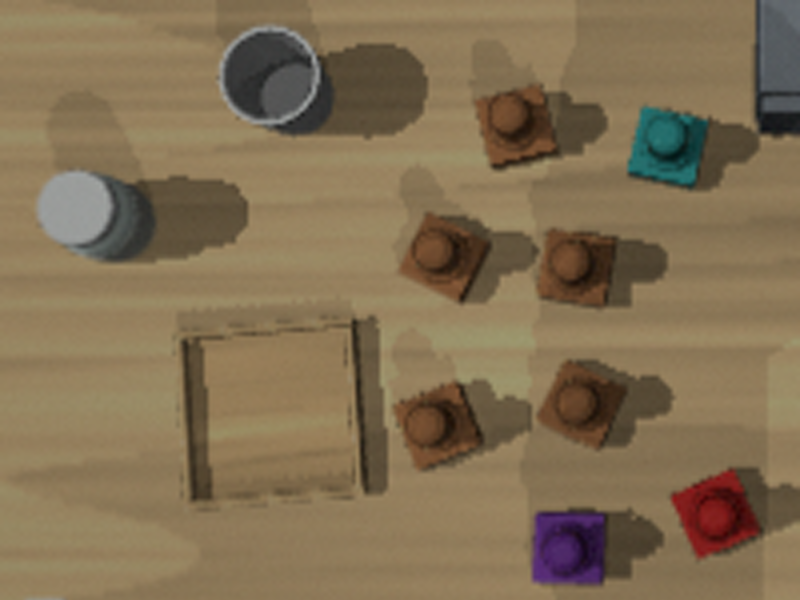

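The crop confirms the five brown finials, with the tray at crop pixel (270,410). I'll measure foot yaw, tray and handle, and add a helper that works out moves.

```bash
cat >> h.py <<'E'
from scipy.spatial.transform import Rotation as Ro
def wrap(a,p=2*np.pi): return (a+p/2)%p-p/2
def plan(x,y,z,psi,s=None,half=True):
    s=s or bot.get_state();R=Ro.from_rotvec(s['orientation']).as_matrix()
    d=R.T@(np.array([x,y,z])-s['position'])*100
    cur=np.arctan2(R[1,1],R[0,1]);dy=wrap(psi-cur,np.pi if half else 2*np.pi)
    w=lambda w_:np.round(R.T@np.array(w_)*100,2)
    print('t %.1f pos'%s['t'],s['position'].round(4),'yaw %.3f tilt %.4f'%(cur,np.arccos(-R[2,2])),'w',round(s['grip_width'],3),'F',s['wrist_force'].round(1))
    print('SHIFT cm',d.round(2),'TURN',round(-dy,3),'j6->~',round(np.arctan2(y,x)-(cur+dy),2))
def footyaw(f,cx,cy,zf=0.028,r=0.048,hue=None):
    P=cloud(f);m=(np.hypot(P[...,0]-cx,P[...,1]-cy)<r)&(P[...,2]>zf-0.012)&(P[...,2]<zf+0.06)
    m=m.astype(np.uint8)
    n,l,st,c=cv2.connectedComponentsWithStats(m);i=1+np.argmax(st[1:,4])
    # foot only
    mm=(l==i)&(P[...,2]<zf+0.006)
    pts=np.argwhere(mm)[:,::-1]
    w=np.array([onz(f,u,v,zf)[:2] for u,v in pts],np.float32)
    rr=cv2.minAreaRect(w);return np.array(rr[0]).round(4),np.array(rr[1]).round(3),round(wrap(np.radians(rr[2]),np.pi/2),3),len(pts)
E
python3 - <<'E'
from h import *
f=grab('top');P=cloud(f)
for p in [(.675,.203),(.579,.256),(.570,.160),(.472,.155),(.456,.260)]:
    for z in (.02,.028): print(p,*footyaw(f,*p,zf=z))
# tray
q=P[(P[...,2]>.012)&(P[...,2]<.03)&(P[...,1]>.29)&(P[...,0]<.57)&(P[...,0]>.35)&(P[...,1]<.47)][:,:2].astype(np.float32)
r=cv2.minAreaRect(q);print('tray',r)
#handle bar
m=(P[...,2]>0.082)&(P[...,2]<0.104)&(P[...,0]<.64)&(P[...,0]>.6)&(P[...,1]<0)&(P[...,1]>-.3)
v,u=np.where(m);w=np.array([onz(f,a,b,.093)[:2] for a,b in zip(u,v)]);print(w.min(0),w.max(0),w.mean(0),len(w),np.polyfit(w[:,1],w[:,0],1))
print(np.median(w[(w[:,1]<-.11)&(w[:,1]>-.18)],0))
plan(.622,-.145,.20,-.019)
E
```

```text
(0.675, 0.203) [0.6749 0.2037] [0.052 0.05 ] 0.2 69
(0.675, 0.203) [0.6744 0.2037] [0.051 0.05 ] 0.241 160
(0.579, 0.256) [0.5786 0.2559] [0.053 0.048] -0.471 70
(0.579, 0.256) [0.5781 0.2553] [0.051 0.048] -0.469 165
(0.57, 0.16) [0.57   0.1594] [0.05  0.051] -0.199 60
(0.57, 0.16) [0.5698 0.1595] [0.05  0.051] -0.167 173
(0.472, 0.155) [0.4709 0.1557] [0.051 0.05 ] -0.428 63
(0.472, 0.155) [0.4706 0.1557] [0.05 0.05] -0.439 179
(0.456, 0.26) [0.4566 0.2604] [0.051 0.052] 0.387 94
(0.456, 0.26) [0.4566 0.2602] [0.05  0.051] 0.387 173
tray ((0.46785229444503784, 0.3705424666404724), (0.13043151795864105, 0.15865513682365417), 4.722042083740234)
[ 0.61850321 -0.20825029] [ 0.63910728 -0.08222238] [ 0.62451521 -0.14528448] 206 [0.00791594 0.62566528]
[ 0.62432753 -0.14367034]
t 0.2 pos [ 0.1338 -0.5333  0.2183] yaw -1.325 tilt 0.0007 w 0.995 F [-0.1 -0.7  0.1]
SHIFT cm [ 56.8  -25.78   1.85] TURN -1.306 j6->~ -0.21
```

Request:
{"method": "arm_command", "body": {"increments": [[56.8,-25.8,0,-1.306],[56.8,-25.8,0,-1.306],[56.8,-25.8,0,-1.306],[56.8,-25.8,0,-1.306],[56.8,-25.8,0,-1.306],[56.8,-25.8,0,-1.306],[56.8,-25.8,0,-1.306],[56.8,-25.8,0,-1.306],[56.8,-25.8,0,-1.306],[56.8,-25.8,0,-1.306]], "claw": 0.32, "squeeze": 30}}

```text
t: 1.2
position: [0.5264, -0.2203, 0.2185]
orientation: [-2.238, -2.204, -0.0]
wrist_force: [-0.8, -1.2, -0.6]
grip_width: 0.322
```

```bash
python3 -c "
from h import *
plan(.623,-.145,.15,-.019)"
```

```text
t 1.2 pos [ 0.5264 -0.2203  0.2185] yaw -0.015 tilt 0.0006 w 0.322 F [-0.8 -1.2 -0.6]
SHIFT cm [7.68 9.55 6.86] TURN 0.004 j6->~ -0.21
```

Request:
{"method": "arm_command", "body": {"increments": [[7.7,9.5,5,0],[7.7,9.5,5,0],[7.7,9.5,5,0],[7.7,9.5,5,0],[7.7,9.5,5,0],[7.7,9.5,5,0],[7.7,9.5,5,0]]}}

```text
t: 1.9
position: [0.6221, -0.1457, 0.1693]
orientation: [2.239, 2.203, 0.001]
wrist_force: [-0.3, 0.1, 0.4]
grip_width: 0.32
```

```bash
python3 -c "
from h import *
plan(.623,-.145,.072,-.019)
f=grab('top','h1');g=cv2.resize(f['pixels'][120:240,250:420],None,fx=4,fy=4,interpolation=cv2.INTER_CUBIC)[:,:,::-1];cv2.imwrite('pics/h1c.png',g)"
```

```text
t 1.9 pos [ 0.6221 -0.1457  0.1693] yaw -0.016 tilt 0.0007 w 0.32 F [-0.3  0.1  0.4]
SHIFT cm [0.07 0.08 9.73] TURN 0.003 j6->~ -0.21
```

View pics/h1c.png

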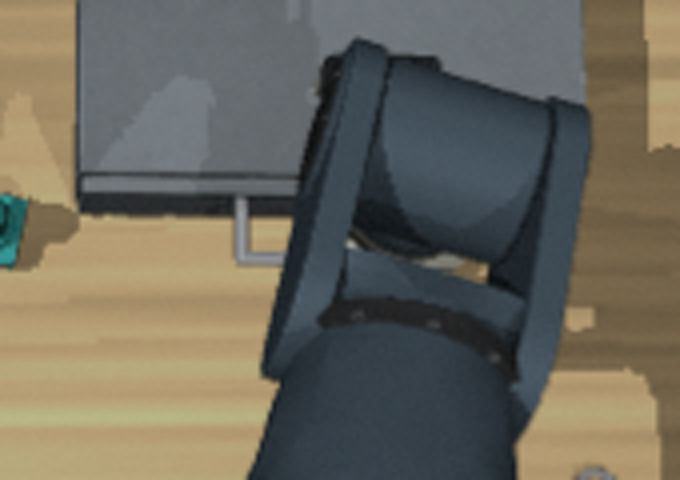

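The arm hides the gripper from above, but the measured pose agrees with the plan. I'll lower onto the bar.

Request:
{"method": "arm_command", "body": {"increments": [[0.1,0.1,2,0],[0.1,0.1,4,0],[0.1,0.1,5.5,0],[0.1,0.1,7,0],[0.1,0.1,8,0],[0.1,0.1,9,0],[0.1,0.1,9.8,0],[0.1,0.1,9.8,0],[0.1,0.1,9.8,0]]}}

```text
t: 2.85
position: [0.6235, -0.1447, 0.0716]
orientation: [2.239, 2.203, 0.001]
wrist_force: [0.1, 1.0, 0.2]
grip_width: 0.321
```

Request:
{"method": "arm_command", "body": {"increments": [[0,0,0,0],[0,0,0,0],[0,0,0,0],[0,0,0,0],[0,0,0,0]], "claw": 0, "squeeze": 25}}

```text
t: 3.35
position: [0.6225, -0.1447, 0.0719]
orientation: [-2.239, -2.203, 0.001]
wrist_force: [-6.9, 0.3, 4.7]
grip_width: 0.098
```

Request:
{"method": "arm_command", "body": {"increments": [[0,-2,0,0],[0,-4,0,0],[0,-6,0,0],[0,-8,0,0],[0,-10,0,0],[0,-12,0,0],[0,-14,0,0],[0,-16,0,0],[0,-17.2,0,0],[0,-17.2,0,0]]}}

```text
t: 4.35
position: [0.449, -0.1416, 0.072]
orientation: [-2.237, -2.201, 0.003]
wrist_force: [-3.9, 2.0, -4.1]
grip_width: 0.102
```

Request:
{"method": "arm_command", "body": {"increments": [[0,0,0,0],[0,0,0,0],[0,0,0,0],[0,0,0,0]], "claw": 0.32}}

```text
t: 4.75
position: [0.4496, -0.1417, 0.0721]
orientation: [-2.238, -2.201, 0.002]
wrist_force: [0.1, -0.4, -0.0]
grip_width: 0.315
```

Request:
{"method": "arm_command", "body": {"increments": [[0,0,-3,0],[0,0,-6,0],[0,0,-10,0],[0,0,-14,0],[0,0,-18,0],[-5,-5,-18,0],[-10,-10,-18,0],[-15,-10,-18,0],[-20,-10,-18,0],[-20,-10,-18,0]]}}

```text
t: 5.75
position: [0.3458, -0.343, 0.2526]
orientation: [-2.24, -2.201, 0.003]
wrist_force: [0.7, 0.6, 0.6]
grip_width: 0.321
```

```bash
python3 -c "
from h import *
f=grab('top','d1');print(bot.get_state()['position'])"
```

```text
[ 0.34559174 -0.34605137  0.25233596]
```

View pics/d1.png

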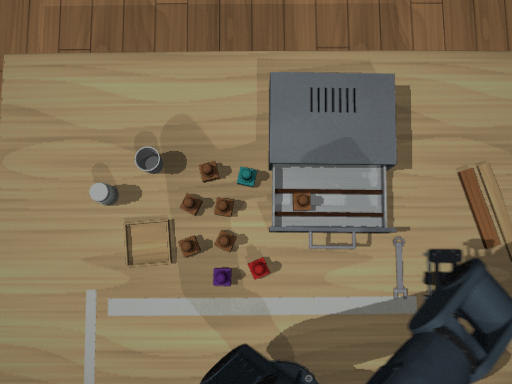

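The drawer is open. The rails run along rows ~191 and ~214, columns 275–382, and the finished finial is at (303,201). I'll measure the rack and the finial.

```bash
python3 - <<'E'
from h import *
f=grab('top');P=cloud(f)
for o in finials(f,0,0,zlo=.075,zhi=.1):
    if o[2][1]<.05: print(*o)
g=cv2.resize(f['pixels'][155:255,262:402],None,fx=5,fy=5,interpolation=cv2.INTER_CUBIC)[:,:,::-1];cv2.imwrite('pics/d1c.png',g)
# rails: dark pixels in the drawer
hsv=cv2.cvtColor(f['pixels'],cv2.COLOR_RGB2HSV)
gray=f['pixels'].sum(2)
for u in (280,290,325,340,355,370,378):
    print(u,[(v,*f['pixels'][v,u],) for v in range(186,220)] if u==340 else '')
# per-column edges of dark rails
for z in (.036,):
  rows=[]
  for u in list(range(277,290))+list(range(320,380)):
    col=f['pixels'][:,u].astype(float);sc=col[:,0]-col[:,2]  # brown-ness
    a=sc[183:200];b=sc[206:222]
    ca=183+(np.clip(a-10,0,None)*np.arange(17)).sum()/np.clip(a-10,0,None).sum()
    cb=206+(np.clip(b-10,0,None)*np.arange(16)).sum()/np.clip(b-10,0,None).sum()
    rows.append((onz(f,u,ca,z)[:2],onz(f,u,cb,z)[:2]))
  A=np.array([r[0] for r in rows]);B=np.array([r[1] for r in rows])
  for q in(A,B):
    k=np.polyfit(q[:,1],q[:,0],1);print(k,np.polyval(k,-.145),np.std(q[:,0]-np.polyval(k,q[:,1])))
# panel
m=(P[...,2]>.098)&(P[...,2]<.118)&(P[...,0]<.53)&(P[...,0]>.45)&(P[...,1]<.04)&(P[...,1]>-.33)
v,u=np.where(m);w=np.array([onz(f,a,b,.108)[:2] for a,b in zip(u,v)]).astype(np.float32);print('panel',cv2.minAreaRect(w))
E
```

```text
[303.1 199.7] 94 [ 0.5809 -0.0647  0.0904] [ 0.58122238 -0.06553274] [83. 55. 34.]
[279.5 231. ] 20 [0.4952 0.0014 0.0898] [0.49521451 0.0015265 ] [43. 43. 40.]
[335.7 242.1] 296 [ 0.4558 -0.1505  0.0929] [ 0.46933863 -0.18464876] [107. 106. 104.]
280 
290 
325 
340 [(186, np.uint8(131), np.uint8(135), np.uint8(135)), (187, np.uint8(130), np.uint8(133), np.uint8(133)), (188, np.uint8(120), np.uint8(123), np.uint8(121)), (189, np.uint8(83), np.uint8(73), np.uint8(68)), (190, np.uint8(49), np.uint8(29), np.uint8(19)), (191, np.uint8(51), np.uint8(30), np.uint8(17)), (192, np.uint8(54), np.uint8(32), np.uint8(21)), (193, np.uint8(72), np.uint8(66), np.uint8(63)), (194, np.uint8(125), np.uint8(127), np.uint8(125)), (195, np.uint8(149), np.uint8(153), np.uint8(153)), (196, np.uint8(150), np.uint8(154), np.uint8(155)), (197, np.uint8(149), np.uint8(153), np.uint8(154)), (198, np.uint8(148), np.uint8(153), np.uint8(152)), (199, np.uint8(150), np.uint8(153), np.uint8(152)), (200, np.uint8(152), np.uint8(155), np.uint8(155)), (201, np.uint8(149), np.uint8(154), np.uint8(152)), (202, np.uint8(
[... 467 characters left out ...]
(122), np.uint8(124), np.uint8(124)), (212, np.uint8(82), np.uint8(74), np.uint8(68)), (213, np.uint8(46), np.uint8(28), np.uint8(18)), (214, np.uint8(44), np.uint8(26), np.uint8(15)), (215, np.uint8(45), np.uint8(27), np.uint8(19)), (216, np.uint8(78), np.uint8(75), np.uint8(74)), (217, np.uint8(134), np.uint8(137), np.uint8(137)), (218, np.uint8(136), np.uint8(138), np.uint8(138)), (219, np.uint8(134), np.uint8(137), np.uint8(137))]
355 
370 
378 
[0.01927864 0.61536226] 0.6125668557608337 0.00019440868472814007
[0.01861177 0.54889608] 0.5461973719813625 0.0002363003790973362
panel ((0.47704070806503296, -0.14239618182182312), (0.34143495559692383, 0.054232046008110046), 89.52157592773438)
```

View pics/d1c.png

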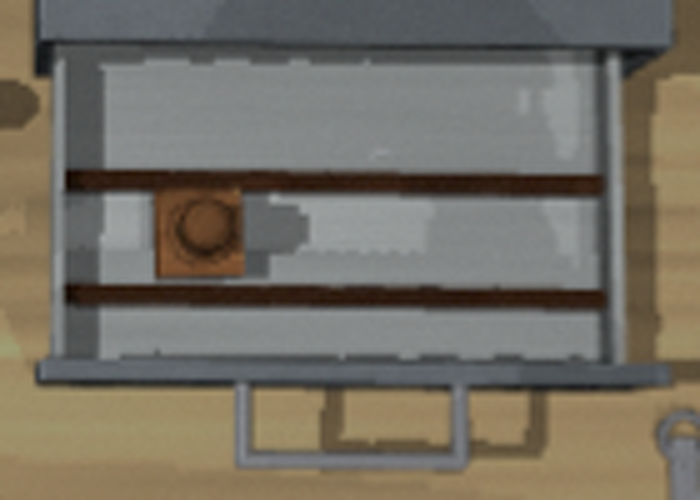

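```bash
python3 -c "
from h import *
plan(.5808,-.0648,.18,-.019)"
```

```text
t 5.8 pos [ 0.3461 -0.3435  0.2521] yaw -0.020 tilt 0.0027 w 0.318 F [-0.2  0.6 -0.3]
SHIFT cm [28.32 22.94  7.14] TURN -0.001 j6->~ -0.09
```

Request:
{"method": "arm_command", "body": {"increments": [[28.3,22.9,0,0],[28.3,22.9,0,0],[28.3,22.9,0,0],[28.3,22.9,0,0],[28.3,22.9,0,0],[28.3,22.9,7,0],[28.3,22.9,7,0],[28.3,22.9,7,0],[28.3,22.9,7,0],[28.3,22.9,7,0]], "claw": 0.65}}

```text
t: 6.85
position: [0.5802, -0.0642, 0.1813]
orientation: [-2.24, -2.199, 0.004]
wrist_force: [-0.1, -0.5, 0.9]
grip_width: 0.653
```

```bash
python3 -c "
from h import *
plan(.5808,-.0648,.054,-.019)"
```

```text
t 6.8 pos [ 0.5802 -0.0642  0.1813] yaw -0.018 tilt 0.0035 w 0.653 F [-0.1 -0.5  0.9]
SHIFT cm [-0.06  0.11 12.73] TURN 0.001 j6->~ -0.09
```

Request:
{"method": "arm_command", "body": {"increments": [[0,0.1,4,0],[0,0.1,8,0],[0,0.1,10,0],[0,0.1,12,0],[0,0.1,12.7,0],[0,0.1,12.7,0],[0,0.1,12.7,0]]}}

```text
t: 7.55
position: [0.5813, -0.0646, 0.0557]
orientation: [-2.241, -2.2, 0.002]
wrist_force: [-0.6, -0.2, -0.5]
grip_width: 0.652
```

Request:
{"method": "arm_command", "body": {"increments": [[0,0,0,0],[0,0,0,0],[0,0,0,0],[0,0,0,0],[0,0,0,0]], "claw": 0, "squeeze": 15}}

```text
t: 8.05
position: [0.5813, -0.0646, 0.0558]
orientation: [-2.241, -2.2, 0.002]
wrist_force: [-0.3, 0.7, 2.0]
grip_width: 0.322
```

Request:
{"method": "arm_command", "body": {"increments": [[0,0,-1,0],[0,0,-3,0],[0,0,-6,0],[0,0,-10,0],[0,0,-14,0],[0,0,-18,0],[0,0,-18,0],[0,0,-18,0]]}}

```text
t: 8.85
position: [0.5816, -0.0646, 0.2366]
orientation: [2.242, 2.201, -0.001]
wrist_force: [0.0, -0.7, -2.5]
grip_width: 0.32
```

```bash
python3 -c "
from h import *
plan(.468,.371,.23,-.019)
f=grab('scene','s2')"
```

```text
t 8.8 pos [ 0.5816 -0.0646  0.2366] yaw -0.018 tilt 0.0006 w 0.32 F [ 0.  -0.7 -2.5]
SHIFT cm [ 43.34 -12.16   0.64] TURN 0.001 j6->~ 0.69
```

View pics/s2.png

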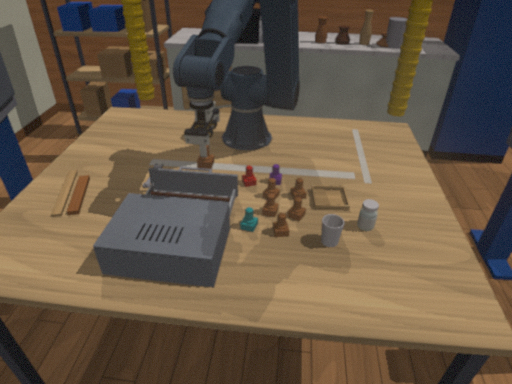

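The scene view at (205,160) shows the finial held above the drawer. I'll carry it to the tray.

Request:
{"method": "arm_command", "body": {"increments": [[43.3,-12.2,0,0],[43.3,-12.2,0,0],[43.3,-12.2,0,0],[43.3,-12.2,0,0],[43.3,-12.2,0,0],[43.3,-12.2,0,0],[43.3,-12.2,0,0],[43.3,-12.2,0,0],[43.3,-12.2,0,0],[43.3,-12.2,0,0]]}}

```text
t: 9.9
position: [0.4645, 0.3749, 0.2335]
orientation: [-2.234, -2.204, 0.007]
wrist_force: [0.3, -1.8, -1.6]
grip_width: 0.322
```

Request:
{"method": "arm_command", "body": {"increments": [[0,0,0,0],[0,0,0,0]]}}

```text
t: 10.1
position: [0.4641, 0.3742, 0.2323]
orientation: [-2.234, -2.203, 0.011]
wrist_force: [0.1, -0.3, -1.0]
grip_width: 0.317
```

```bash
python3 -c "
from h import *
plan(.468,.371,.049,-.019)"
```

```text
t 10.1 pos [0.4641 0.3742 0.2323] yaw -0.014 tilt 0.0079 w 0.317 F [ 0.1 -0.3 -1. ]
SHIFT cm [-0.27  0.53 18.32] TURN 0.005 j6->~ 0.69
```

Request:
{"method": "arm_command", "body": {"increments": [[-0.3,0.4,4,0],[-0.3,0.4,8,0],[-0.3,0.4,12,0],[-0.3,0.4,15,0],[-0.3,0.4,16.5,0],[-0.3,0.4,17.5,0],[-0.3,0.4,18,0],[-0.3,0.4,18.3,0],[-0.3,0.4,18.3,0],[-0.3,0.4,18.3,0]]}}

```text
t: 11.1
position: [0.4671, 0.371, 0.0501]
orientation: [-2.234, -2.204, 0.009]
wrist_force: [-0.3, -0.4, -1.7]
grip_width: 0.315
```

```bash
python3 -c "
from h import *
plan(.468,.371,.049,-.019)"
```

```text
t 11.1 pos [0.4671 0.371  0.0501] yaw -0.014 tilt 0.0067 w 0.315 F [-0.3 -0.4 -1.7]
SHIFT cm [0.   0.1  0.11] TURN 0.005 j6->~ 0.69
```

Request:
{"method": "arm_command", "body": {"increments": [[0,0,0.1,0],[0,0,0.2,0],[0,0,0.2,0],[0,0,0.2,0]]}}

```text
t: 11.5
position: [0.467, 0.371, 0.0481]
orientation: [-2.234, -2.204, 0.009]
wrist_force: [-0.3, 0.1, -0.4]
grip_width: 0.319
```

Request:
{"method": "arm_command", "body": {"increments": [[0,0,0.1,0],[0,0,0.1,0],[0,0,0.1,0],[0,0,0,0]], "claw": 0.65}}

```text
t: 11.9
position: [0.467, 0.371, 0.0481]
orientation: [-2.234, -2.204, 0.009]
wrist_force: [-0.2, 0.1, -0.0]
grip_width: 0.616
```

Request:
{"method": "arm_command", "body": {"increments": [[0,0,-2,0],[0,0,-5,0],[0,0,-9,0],[0,0,-13,0],[0,0,-13,0],[0,0,-13,0]]}}

```text
t: 12.5
position: [0.468, 0.3713, 0.1786]
orientation: [-2.234, -2.204, 0.007]
wrist_force: [0.2, 0.1, -0.4]
grip_width: 0.65
```

```bash
python3 -c "
from h import *
f=grab('scene','s3');
plan(.4566,.2603,.18,.387)
g=cv2.resize(f['pixels'][130:260,180:400],None,fx=3,fy=3,interpolation=cv2.INTER_CUBIC)[:,:,::-1];cv2.imwrite('pics/s3c.png',g)
"
```

```text
t 12.6 pos [0.4675 0.3709 0.1774] yaw -0.014 tilt 0.0075 w 0.652 F [-0.2  0.4 -1.1]
SHIFT cm [-11.08  -0.94  -0.23] TURN -0.401 j6->~ 0.13
```

View pics/s3c.png

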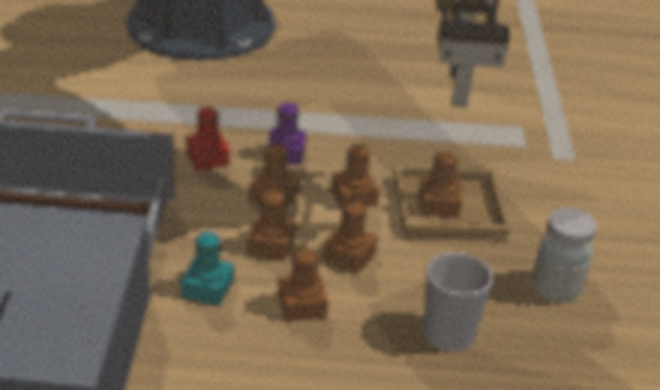

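The finished finial stands upright in the tray, at crop (440,185). Next is the fresh finial nearest the tray; I'll recheck positions first.

```bash
cat > look.py <<'E'
from h import *
def look():
    f=grab('top')
    for o in finials(f,0,0,zlo=.062,zhi=.086):
        r,g,b=o[4]
        if r>1.3*g and g>1.3*b and o[2][0]>.3: print(o[0],o[1],o[2],'rgb',o[4],'foot',*footyaw(f,o[3][0],o[3][1]))
    return f
E
python3 -c "
from look import *
look()"
```

```text
[207.  168.2] 95 [0.6749 0.203  0.0764] rgb [102.  68.  43.] foot [0.6744 0.2037] [0.051 0.05 ] 0.243 160
[188.1 202.2] 94 [0.5787 0.256  0.0769] rgb [90. 61. 38.] foot [0.5784 0.2559] [0.05  0.048] -0.469 161
[222.5 205. ] 93 [0.5698 0.1604 0.0767] rgb [102.  68.  43.] foot [0.5699 0.1598] [0.05 0.05] -0.167 171
[149.1 241.4] 55 [0.4706 0.3622 0.0801] rgb [69. 47. 29.] foot [0.469  0.3693] [0.053 0.046] -0.007 89
[223.9 240.5] 95 [0.4719 0.1554 0.0765] rgb [69. 46. 28.] foot [0.4707 0.1558] [0.05 0.05] -0.439 176
[186.3 245.9] 98 [0.4562 0.2606 0.0762] rgb [81. 54. 33.] foot [0.4566 0.2598] [0.05  0.051] 0.374 173
```

Request:
{"method": "arm_command", "body": {"increments": [[-11.1,-0.9,0,-0.4],[-11.1,-0.9,0,-0.4],[-11.1,-0.9,0,-0.4],[-11.1,-0.9,0,-0.4],[-11.1,-0.9,0,-0.4],[-11.1,-0.9,0,-0.4],[-11.1,-0.9,0,-0.4]]}}

```text
t: 13.3
position: [0.4567, 0.2607, 0.1768]
orientation: [-1.751, -2.602, 0.011]
wrist_force: [0.0, -0.2, 0.3]
grip_width: 0.648
```

```bash
python3 -c "
from h import *
plan(.4566,.2603,.041,.387)"
```

```text
t 13.3 pos [0.4567 0.2607 0.1768] yaw 0.386 tilt 0.0090 w 0.648 F [ 0.  -0.2  0.3]
SHIFT cm [-0.05  0.1  13.58] TURN -0.001 j6->~ 0.13
```

Request:
{"method": "arm_command", "body": {"increments": [[0,0.1,4,0],[0,0.1,8,0],[0,0.1,11,0],[0,0.1,13,0],[0,0.1,13.5,0],[0,0.1,13.5,0],[0,0.1,13.5,0]]}}

```text
t: 14.0
position: [0.457, 0.2612, 0.0428]
orientation: [-1.752, -2.602, 0.009]
wrist_force: [-0.3, 0.3, -0.1]
grip_width: 0.648
```

Request:
{"method": "arm_command", "body": {"increments": [[0,0,0,0],[0,0,0,0],[0,0,0,0],[0,0,0,0],[0,0,0,0]], "claw": 0}}

```text
t: 14.5
position: [0.457, 0.2612, 0.0429]
orientation: [-1.751, -2.602, 0.009]
wrist_force: [-0.9, -0.5, 2.6]
grip_width: 0.316
```

Request:
{"method": "arm_command", "body": {"increments": [[0,0,-1,0],[0,0,-3,0],[0,0,-6,0],[0,0,-10,0],[0,0,-14,0],[0,0,-17,0],[0,0,-17,0],[0,0,-17,0]]}}

```text
t: 15.3
position: [0.458, 0.2615, 0.213]
orientation: [-1.752, -2.602, 0.009]
wrist_force: [0.3, -0.4, -2.0]
grip_width: 0.319
```

```bash
python3 -c "
from h import *
plan(.5769,-.265,.21,-.019)"
```

```text
t 15.3 pos [0.458  0.2615 0.213 ] yaw 0.386 tilt 0.0072 w 0.319 F [ 0.3 -0.4 -2. ]
SHIFT cm [-53.25  -8.8    0.32] TURN 0.405 j6->~ -0.41
```

Request:
{"method": "arm_command", "body": {"increments": [[-53.2,-8.8,0,0.405],[-53.2,-8.8,0,0.405],[-53.2,-8.8,0,0.405],[-53.2,-8.8,0,0.405],[-53.2,-8.8,0,0.405],[-53.2,-8.8,0,0.405],[-53.2,-8.8,0,0.405],[-53.2,-8.8,0,0.405],[-53.2,-8.8,0,0.405],[-53.2,-8.8,0,0.405]]}}

```text
t: 16.3
position: [0.5674, -0.228, 0.2112]
orientation: [-2.238, -2.195, 0.011]
wrist_force: [0.9, 0.9, -0.5]
grip_width: 0.319
```

```bash
python3 -c "
from h import *
plan(.5769,-.265,.21,-.019)"
```

```text
t 16.3 pos [ 0.5674 -0.228   0.2112] yaw -0.019 tilt 0.0098 w 0.319 F [ 0.9  0.9 -0.5]
SHIFT cm [-3.68  1.02  0.11] TURN -0.0 j6->~ -0.41
```

Request:
{"method": "arm_command", "body": {"increments": [[-3.7,1,0,0],[-3.7,1,4,0],[-3.7,1,8,0],[-3.7,1,10,0],[-3.7,1,10,0],[-3.7,1,10,0]]}}

```text
t: 16.9
position: [0.5755, -0.265, 0.1106]
orientation: [-2.237, -2.194, 0.012]
wrist_force: [0.0, -0.3, -0.4]
grip_width: 0.316
```

```bash
python3 -c "
from h import *
plan(.5769,-.265,.057,-.019)
grab('scene','s4')"
```

```text
t 16.9 pos [ 0.5755 -0.265   0.1106] yaw -0.019 tilt 0.0110 w 0.316 F [ 0.  -0.3 -0.4]
SHIFT cm [0.01 0.2  5.36] TURN -0.0 j6->~ -0.41
```

View pics/s4.png

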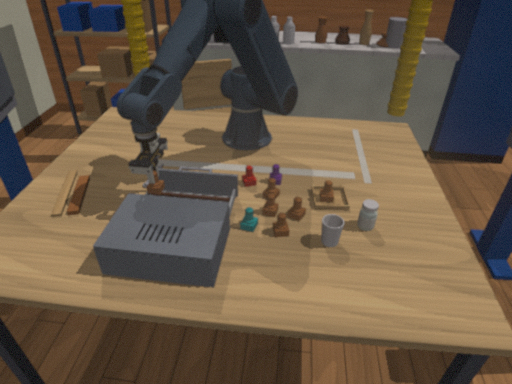

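The finial is held above the slot, at about (157,185). I'll lower it slowly.

Request:
{"method": "arm_command", "body": {"increments": [[0,0.2,1,0],[0,0.2,2,0],[0,0.2,2.5,0],[0,0.2,3,0],[0,0.2,3.5,0],[0,0.2,4,0],[0,0.2,4,0]]}}

```text
t: 17.65
position: [0.5773, -0.2652, 0.0709]
orientation: [-2.238, -2.195, 0.012]
wrist_force: [-0.3, 0.0, -1.6]
grip_width: 0.316
```

```bash
python3 -c "
from h import *
plan(.5769,-.265,.057,-.019)"
```

```text
t 17.6 pos [ 0.5773 -0.2652  0.0709] yaw -0.019 tilt 0.0102 w 0.316 F [-0.3  0.  -1.6]
SHIFT cm [ 0.02 -0.03  1.39] TURN -0.0 j6->~ -0.41
```

No contact yet. I'll go on down.

Request:
{"method": "arm_command", "body": {"increments": [[0,0,0.5,0],[0,0,0.9,0],[0,0,1.2,0],[0,0,1.4,0],[0,0,1.4,0],[0,0,1.4,0]]}}

```text
t: 18.25
position: [0.5773, -0.2653, 0.0571]
orientation: [-2.238, -2.195, 0.011]
wrist_force: [0.4, -0.1, 0.1]
grip_width: 0.315
```

Request:
{"method": "arm_command", "body": {"increments": [[0,0,0,0],[0,0,0,0],[0,0,0,0],[0,0,0,0]], "claw": 0.6}}

```text
t: 18.65
position: [0.5773, -0.2653, 0.0571]
orientation: [-2.238, -2.195, 0.011]
wrist_force: [0.5, 0.3, 0.1]
grip_width: 0.584
```

Request:
{"method": "arm_command", "body": {"increments": [[0,0,-2,0],[0,0,-5,0],[0,0,-9,0],[0,0,-13,0],[0,0,-13,0],[0,0,-13,0]]}}

```text
t: 19.25
position: [0.5787, -0.2653, 0.1875]
orientation: [-2.239, -2.196, 0.011]
wrist_force: [-0.1, 0.0, -0.3]
grip_width: 0.6
```

```bash
python3 -c "
from look import *
plan(.4708,.1557,.17,-.439)
look()"
```

```text
t 19.2 pos [ 0.5787 -0.2653  0.1875] yaw -0.019 tilt 0.0087 w 0.6 F [-0.1  0.  -0.3]
SHIFT cm [ 41.89 -11.59   1.8 ] TURN 0.42 j6->~ 0.76
[206.9 168.1] 94 [0.6749 0.2032 0.0765] rgb [91. 61. 38.] foot [0.6744 0.2037] [0.051 0.05 ] 0.243 156
[188.1 202.3] 94 [0.5785 0.2558 0.0763] rgb [93. 62. 39.] foot [0.5781 0.2553] [0.051 0.048] -0.469 164
[369.5 202. ] 22 [ 0.5737 -0.2529  0.0767] rgb [71. 48. 29.] foot [ 0.5822 -0.244 ] [0.067 0.091] -0.411 143
[222.4 205. ] 92 [0.5696 0.1605 0.0761] rgb [93. 62. 38.] foot [0.5699 0.1593] [0.051 0.05 ] -0.173 175
[147.3 242.1] 93 [0.4678 0.368  0.0815] rgb [100.  67.  42.] foot [0.4679 0.3692] [0.049 0.052] 0.013 131
[223.9 240.5] 96 [0.4707 0.1553 0.0762] rgb [94. 63. 39.] foot [0.4706 0.1557] [0.05 0.05] -0.439 179
```

Request:
{"method": "arm_command", "body": {"increments": [[41.9,-11.6,0,0.42],[41.9,-11.6,0,0.42],[41.9,-11.6,0,0.42],[41.9,-11.6,0,0.42],[41.9,-11.6,0,0.42],[41.9,-11.6,0,0.42],[41.9,-11.6,0,0.42],[41.9,-11.6,0,0.42],[41.9,-11.6,0,0.42],[41.9,-11.6,0,0.42]]}}

```text
t: 20.3
position: [0.4684, 0.1591, 0.186]
orientation: [-2.643, -1.685, 0.018]
wrist_force: [0.4, -0.2, -0.0]
grip_width: 0.6
```

Request:
{"method": "arm_command", "body": {"increments": [[0,0,0,0],[0,0,0,0]]}}

```text
t: 20.5
position: [0.4681, 0.1584, 0.185]
orientation: [-2.643, -1.685, 0.021]
wrist_force: [-0.1, -1.1, -0.3]
grip_width: 0.601
```

```bash
python3 -c "
from look import *
plan(.4708,.1557,.041,-.439)"
```

```text
t 20.5 pos [0.4681 0.1584 0.185 ] yaw -0.436 tilt 0.0153 w 0.601 F [-0.1 -1.1 -0.3]
SHIFT cm [-0.03  0.56 14.4 ] TURN 0.003 j6->~ 0.76
```

Request:
{"method": "arm_command", "body": {"increments": [[0,0.5,4,0],[0,0.5,8,0],[0,0.5,11,0],[0,0.5,13,0],[0,0.5,14.2,0],[0,0.5,14.3,0],[0,0.5,14.3,0],[0,0.5,14.3,0]]}}

```text
t: 21.3
position: [0.4711, 0.1561, 0.043]
orientation: [-2.643, -1.685, 0.018]
wrist_force: [0.3, 0.5, -0.3]
grip_width: 0.6
```

Request:
{"method": "arm_command", "body": {"increments": [[0,0,0,0],[0,0,0,0],[0,0,0,0],[0,0,0,0],[0,0,0,0]], "claw": 0}}

```text
t: 21.8
position: [0.4711, 0.1562, 0.0431]
orientation: [-2.643, -1.685, 0.018]
wrist_force: [-1.6, 0.6, 2.9]
grip_width: 0.323
```

Request:
{"method": "arm_command", "body": {"increments": [[0,0,-1,0],[0,0,-3,0],[0,0,-6,0],[0,0,-10,0],[0,0,-14,0],[0,0,-17,0],[0,0,-17,0],[0,0,-17,0],[0,0,-17,0],[0,0,-17,0]]}}

```text
t: 22.8
position: [0.4728, 0.1561, 0.2119]
orientation: [-2.643, -1.684, 0.022]
wrist_force: [-1.8, -0.2, -1.1]
grip_width: 0.32
```

```bash
python3 -c "
from h import *
plan(.5781,-.205,.21,-.019)"
```

```text
t 22.8 pos [0.4728 0.1561 0.2119] yaw -0.436 tilt 0.0158 w 0.32 F [-1.8 -0.2 -1.1]
SHIFT cm [-28.29  24.79   0.05] TURN -0.417 j6->~ -0.32
```

Request:
{"method": "arm_command", "body": {"increments": [[-3.5,3.1,0,-0.05],[-7,6.2,0,-0.1],[-10.5,9.3,0,-0.16],[-14,12.4,0,-0.21],[-17.5,15.5,0,-0.27],[-21,18.5,0,-0.32],[-24.5,21.5,0,-0.37],[-27,23.7,0,-0.41],[-28.3,24.8,0,-0.417],[-28.3,24.8,0,-0.417]]}}

```text
t: 23.8
position: [0.578, -0.2065, 0.2094]
orientation: [-2.237, -2.189, 0.02]
wrist_force: [-0.2, 1.2, -1.3]
grip_width: 0.321
```

```bash
python3 -c "
from h import *
plan(.5781,-.205,.11,-.019)"
```

```text
t 23.8 pos [ 0.578  -0.2065  0.2094] yaw -0.022 tilt 0.0173 w 0.321 F [-0.2  1.2 -1.3]
SHIFT cm [0.15 0.18 9.93] TURN -0.003 j6->~ -0.32
```

Request:
{"method": "arm_command", "body": {"increments": [[0.1,0.1,3,0],[0.1,0.1,6,0],[0.1,0.1,9,0],[0.1,0.1,11,0],[0.1,0.1,12,0],[0.1,0.1,12.5,0],[0.1,0.1,12.5,0],[0.1,0.1,12.5,0]]}}

```text
t: 24.6
position: [0.5773, -0.2054, 0.0854]
orientation: [-2.237, -2.19, 0.019]
wrist_force: [0.4, 0.0, -0.1]
grip_width: 0.318
```

```bash
python3 -c "
from h import *
plan(.5781,-.205,.0571,-.019)"
```

```text
t 24.6 pos [ 0.5773 -0.2054  0.0854] yaw -0.021 tilt 0.0160 w 0.318 F [ 0.4  0.  -0.1]
SHIFT cm [0.05 0.12 2.83] TURN -0.002 j6->~ -0.32
```

Request:
{"method": "arm_command", "body": {"increments": [[0,0.1,0.5,0],[0,0.1,1,0],[0,0.1,1.5,0],[0,0.1,2,0],[0,0.1,2.4,0],[0,0.1,2.8,0],[0,0.1,2.8,0],[0,0.1,2.8,0]]}}

```text
t: 25.4
position: [0.5779, -0.2055, 0.0572]
orientation: [-2.237, -2.19, 0.019]
wrist_force: [-0.1, -0.5, -0.8]
grip_width: 0.322
```

Request:
{"method": "arm_command", "body": {"increments": [[0,0,0,0],[0,0,0,0],[0,0,0,0],[0,0,0,0]], "claw": 0.6}}

```text
t: 25.8
position: [0.5779, -0.2055, 0.0573]
orientation: [-2.238, -2.19, 0.019]
wrist_force: [0.3, 1.1, 0.4]
grip_width: 0.584
```

Request:
{"method": "arm_command", "body": {"increments": [[0,0,-2,0],[0,0,-5,0],[0,0,-8,0],[0,0,-11,0],[0,0,-13,0],[0,0,-13,0],[0,0,-13,0]]}}

```text
t: 26.5
position: [0.5798, -0.2053, 0.1868]
orientation: [-2.237, -2.19, 0.019]
wrist_force: [0.7, 0.6, -1.3]
grip_width: 0.595
```

```bash
python3 -c "
from look import *
look()
plan(.5700,.1598,.19,-.17)"
```

```text
[207.  168.2] 96 [0.6748 0.2032 0.0763] rgb [90. 61. 38.] foot [0.6744 0.2037] [0.051 0.05 ] 0.241 164
[188.1 202.3] 94 [0.5782 0.2558 0.0762] rgb [93. 62. 39.] foot [0.5781 0.2554] [0.051 0.048] -0.469 164
[222.4 205. ] 92 [0.5696 0.1605 0.0763] rgb [102.  68.  43.] foot [0.57   0.1595] [0.05 0.05] -0.173 174
[147.4 241.9] 96 [0.4679 0.367  0.0815] rgb [98. 66. 41.] foot [0.4679 0.3692] [0.049 0.052] 0.013 134
t 26.6 pos [ 0.5795 -0.2052  0.1861] yaw -0.021 tilt 0.0174 w 0.598 F [-1.1 -0.1  0. ]
SHIFT cm [36.47 -1.74 -0.38] TURN 0.149 j6->~ 0.44
```

Request:
{"method": "arm_command", "body": {"increments": [[4.5,-0.2,0,0.02],[9,-0.4,0,0.04],[13.5,-0.6,0,0.06],[18,-0.9,0,0.08],[22.5,-1.1,0,0.1],[27,-1.3,0,0.12],[31,-1.5,0,0.14],[34.5,-1.7,0,0.149],[36.5,-1.7,0,0.149],[36.5,-1.7,0,0.149]]}}

```text
t: 27.55
position: [0.5694, 0.1622, 0.1846]
orientation: [-2.39, -2.019, 0.024]
wrist_force: [-0.2, 0.1, -0.1]
grip_width: 0.599
```

```bash
python3 -c "
from look import *
plan(.5700,.1598,.041,-.17)"
```

```text
t 27.6 pos [0.5694 0.1622 0.1846] yaw -0.168 tilt 0.0197 w 0.599 F [-0.2  0.1 -0.1]
SHIFT cm [-0.17  0.37 14.35] TURN 0.002 j6->~ 0.44
```

Request:
{"method": "arm_command", "body": {"increments": [[-0.1,0.3,4,0],[-0.1,0.3,8,0],[-0.1,0.3,11,0],[-0.1,0.3,13,0],[-0.1,0.3,14.1,0],[-0.1,0.3,14.3,0],[-0.1,0.3,14.3,0],[-0.1,0.3,14.3,0]]}}

```text
t: 28.35
position: [0.5701, 0.1606, 0.0426]
orientation: [-2.391, -2.02, 0.022]
wrist_force: [-0.2, 0.1, -0.2]
grip_width: 0.599
```

Request:
{"method": "arm_command", "body": {"increments": [[0,0,0,0],[0,0,0,0],[0,0,0,0],[0,0,0,0],[0,0,0,0]], "claw": 0}}

```text
t: 28.85
position: [0.5701, 0.1606, 0.0427]
orientation: [-2.391, -2.02, 0.021]
wrist_force: [-0.9, -0.4, 1.9]
grip_width: 0.32
```

Request:
{"method": "arm_command", "body": {"increments": [[0,0,-1,0],[0,0,-3,0],[0,0,-6,0],[0,0,-10,0],[0,0,-14,0],[0,0,-17,0],[0,0,-17,0],[0,0,-17,0],[0,0,-17,0]]}}

```text
t: 29.75
position: [0.5724, 0.1605, 0.2114]
orientation: [-2.39, -2.019, 0.025]
wrist_force: [0.5, -0.4, -1.4]
grip_width: 0.323
```

```bash
python3 -c "
from h import *
plan(.5792,-.145,.21,-.019)"
```

```text
t 29.8 pos [0.5724 0.1605 0.2114] yaw -0.168 tilt 0.0202 w 0.323 F [ 0.5 -0.4 -1.4]
SHIFT cm [-30.     5.77   0.14] TURN -0.149 j6->~ -0.23
```

Request:
{"method": "arm_command", "body": {"increments": [[-4,0.8,0,-0.02],[-8,1.6,0,-0.04],[-12,2.4,0,-0.06],[-16,3.2,0,-0.08],[-20,4,0,-0.1],[-24,4.8,0,-0.12],[-27,5.4,0,-0.14],[-29.5,5.7,0,-0.149],[-30,5.8,0,-0.149],[-30,5.8,0,-0.149]]}}

```text
t: 30.75
position: [0.579, -0.1451, 0.2103]
orientation: [-2.232, -2.188, 0.024]
wrist_force: [-0.4, -0.1, -1.3]
grip_width: 0.318
```

Request:
{"method": "arm_command", "body": {"increments": [[0,0,3,0],[0,0,6,0],[0,0,9,0],[0,0,11,0],[0,0,12,0],[0,0,12.5,0],[0,0,12.5,0],[0,0,12.5,0]]}}

```text
t: 31.55
position: [0.5769, -0.145, 0.0863]
orientation: [-2.233, -2.189, 0.023]
wrist_force: [-0.2, 0.5, -1.2]
grip_width: 0.32
```

```bash
python3 -c "
from h import *
plan(.5792,-.145,.0568,-.019)"
```

```text
t 31.6 pos [ 0.5769 -0.145   0.0863] yaw -0.020 tilt 0.0207 w 0.32 F [-0.2  0.5 -1.2]
SHIFT cm [0.01 0.29 2.94] TURN -0.001 j6->~ -0.23
```

Request:
{"method": "arm_command", "body": {"increments": [[0,0.3,0.5,0],[0,0.3,1,0],[0,0.3,1.5,0],[0,0.3,2,0],[0,0.3,2.4,0],[0,0.3,2.9,0],[0,0.3,2.9,0],[0,0.3,2.9,0]]}}

```text
t: 32.35
position: [0.5792, -0.1451, 0.0571]
orientation: [-2.233, -2.189, 0.023]
wrist_force: [0.3, -0.4, -0.9]
grip_width: 0.322
```

Request:
{"method": "arm_command", "body": {"increments": [[0,0,0,0],[0,0,0,0],[0,0,0,0],[0,0,0,0]], "claw": 0.6}}

```text
t: 32.75
position: [0.5793, -0.1451, 0.0572]
orientation: [-2.233, -2.189, 0.023]
wrist_force: [-0.5, 0.6, 0.8]
grip_width: 0.585
```

Request:
{"method": "arm_command", "body": {"increments": [[0,0,-2,0],[0,0,-5,0],[0,0,-8,0],[0,0,-11,0],[0,0,-13,0],[0,0,-13,0],[0,0,-13,0]]}}

```text
t: 33.45
position: [0.5817, -0.145, 0.1866]
orientation: [-2.233, -2.189, 0.023]
wrist_force: [0.1, -0.0, -0.5]
grip_width: 0.596
```

```bash
python3 -c "
from look import *
f=look()
plan(.5783,.2555,.19,-.469)
g=cv2.resize(f['pixels'][140:260,100:402],None,fx=2.6,fy=2.6,interpolation=cv2.INTER_CUBIC)[:,:,::-1];cv2.imwrite('pics/t5.png',g)
"
```

```text
[207.  168.2] 95 [0.6747 0.2033 0.076 ] rgb [90. 61. 38.] foot [0.6744 0.2037] [0.051 0.05 ] 0.241 163
[188.2 202.3] 96 [0.5788 0.2559 0.076 ] rgb [92. 62. 38.] foot [0.5781 0.2555] [0.051 0.048] -0.471 167Traceback (most recent call last):
  File "<string>", line 3, in <module>
    f=look()
  File "look.py", line 6, in look
    if r>1.3*g and g>1.3*b and o[2][0]>.3: print(o[0],o[1],o[2],'rgb',o[4],'foot',*footyaw(f,o[3][0],o[3][1]))
                                                                                   ~~~~~~~^^^^^^^^^^^^^^^^^^^
  File "h.py", line 55, in footyaw
    rr=cv2.minAreaRect(w);return np.array(rr[0]).round(4),np.array(rr[1]).round(3),round(wrap(np.radians(rr[2]),np.pi/2),3),len(pts)
cv2.error: OpenCV(4.12.0) /io/opencv/modules/imgproc/src/convhull.cpp:143: error: (-215:Assertion failed) total >= 0 && (depth == CV_32F || depth == CV_32S) in function 'convexHull'
```

```bash
sed -i "s/    rr=cv2.minAreaRect(w)/    if len(w)<4: return 'nofoot',\n    rr=cv2.minAreaRect(w)/" h.py; python3 -c "
from look import *
f=grab('top')
plan(.5783,.2555,.19,-.469)
g=cv2.resize(f['pixels'][140:260,100:402],None,fx=2.6,fy=2.6,interpolation=cv2.INTER_CUBIC)[:,:,::-1];cv2.imwrite('pics/t5.png',g)
"
```

```text
t 33.5 pos [ 0.5813 -0.1449  0.1857] yaw -0.020 tilt 0.0227 w 0.599 F [ 0.7  0.7 -0.6]
SHIFT cm [40.03 -1.11 -0.4 ] TURN 0.449 j6->~ 0.89
```

View pics/t5.png

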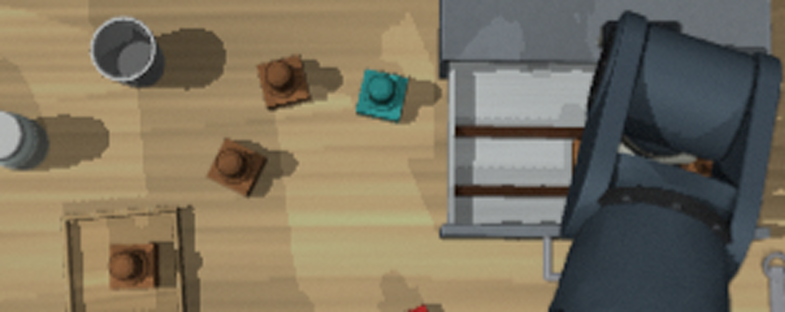

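The tray finial is upright at (130,265) in the crop. Two fresh finials remain, at (232,163) and (282,78). I'll take the first.

Request:
{"method": "arm_command", "body": {"increments": [[4.5,-0.1,0,0.05],[9,-0.2,0,0.1],[13.5,-0.4,0,0.15],[18,-0.5,0,0.2],[22.5,-0.6,0,0.25],[27,-0.8,0,0.3],[31.5,-0.9,0,0.35],[36,-1,0,0.4],[39,-1.1,0,0.44],[40,-1.1,0,0.449]]}}

```text
t: 34.55
position: [0.5774, 0.2578, 0.1845]
orientation: [-2.664, -1.64, 0.033]
wrist_force: [-0.4, 0.2, -0.4]
grip_width: 0.601
```

```bash
python3 -c "
from look import *
plan(.5783,.2555,.041,-.469)"
```

```text
t 34.5 pos [0.5774 0.2578 0.1845] yaw -0.468 tilt 0.0247 w 0.601 F [-0.4  0.2 -0.4]
SHIFT cm [-0.    0.5  14.34] TURN 0.001 j6->~ 0.89
```

Request:
{"method": "arm_command", "body": {"increments": [[0,0.4,4,0],[0,0.4,8,0],[0,0.4,11,0],[0,0.4,13,0],[0,0.4,14.1,0],[0,0.4,14.3,0],[0,0.4,14.3,0],[0,0.4,14.3,0]]}}

```text
t: 35.35
position: [0.5781, 0.256, 0.0426]
orientation: [-2.665, -1.64, 0.03]
wrist_force: [0.0, 0.2, 1.1]
grip_width: 0.598
```

```bash
python3 -c "
from look import *
plan(.5783,.2555,.042,-.469)"
```

```text
t 35.4 pos [0.5781 0.256  0.0426] yaw -0.468 tilt 0.0231 w 0.598 F [0.  0.2 1.1]
SHIFT cm [-0.04  0.05  0.06] TURN 0.001 j6->~ 0.89
```

Request:
{"method": "arm_command", "body": {"increments": [[0,0,0,0],[0,0,0,0],[0,0,0,0],[0,0,0,0],[0,0,0,0]], "claw": 0}}

```text
t: 35.85
position: [0.5781, 0.2561, 0.0428]
orientation: [-2.665, -1.64, 0.03]
wrist_force: [-0.8, -0.2, 1.4]
grip_width: 0.322
```

Request:
{"method": "arm_command", "body": {"increments": [[0,0,-1,0],[0,0,-3,0],[0,0,-6,0],[0,0,-10,0],[0,0,-14,0],[0,0,-17,0],[0,0,-17,0],[0,0,-17,0],[0,0,-17,0]]}}

```text
t: 36.75
position: [0.5812, 0.2556, 0.2111]
orientation: [-2.664, -1.64, 0.034]
wrist_force: [-0.9, -0.6, -1.1]
grip_width: 0.32
```

```bash
python3 -c "
from h import *
plan(.5803,-.085,.21,-.019)"
```

```text
t 36.8 pos [0.5812 0.2556 0.2111] yaw -0.468 tilt 0.0255 w 0.32 F [-0.9 -0.6 -1.1]
SHIFT cm [-30.45  15.27   0.12] TURN -0.449 j6->~ -0.13
```

Request:
{"method": "arm_command", "body": {"increments": [[-4,2,0,-0.05],[-8,4,0,-0.1],[-12,6,0,-0.16],[-16,8,0,-0.22],[-20,10,0,-0.28],[-24,12,0,-0.34],[-27,13.5,0,-0.4],[-29.5,14.8,0,-0.44],[-30.5,15.3,0,-0.449],[-30.5,15.3,0,-0.449]]}}

```text
t: 37.75
position: [0.5799, -0.0864, 0.21]
orientation: [-2.23, -2.185, 0.03]
wrist_force: [0.3, -0.0, -1.1]
grip_width: 0.322
```

Request:
{"method": "arm_command", "body": {"increments": [[0,0.2,3,0],[0,0.2,6,0],[0,0.2,9,0],[0,0.2,11,0],[0,0.2,12,0],[0,0.2,12.5,0],[0,0.2,12.5,0],[0,0.2,12.5,0]]}}

```text
t: 38.55
position: [0.579, -0.0862, 0.0859]
orientation: [-2.231, -2.185, 0.029]
wrist_force: [0.1, 0.7, -0.8]
grip_width: 0.32
```

```bash
python3 -c "
from h import *
plan(.5803,-.085,.0568,-.019)"
```

```text
t 38.5 pos [ 0.579  -0.0862  0.0859] yaw -0.021 tilt 0.0261 w 0.32 F [ 0.1  0.7 -0.8]
SHIFT cm [0.12 0.2  2.91] TURN -0.002 j6->~ -0.13
```

Request:
{"method": "arm_command", "body": {"increments": [[0.1,0.2,0.5,0],[0.1,0.2,1,0],[0.1,0.2,1.5,0],[0.1,0.2,2,0],[0.1,0.2,2.4,0],[0.1,0.2,2.9,0],[0.1,0.2,2.9,0],[0.1,0.2,2.9,0]]}}

```text
t: 39.35
position: [0.5803, -0.0852, 0.0567]
orientation: [-2.231, -2.185, 0.029]
wrist_force: [-0.5, -0.4, -1.7]
grip_width: 0.325
```

Request:
{"method": "arm_command", "body": {"increments": [[0,0,0,0],[0,0,0,0],[0,0,0,0],[0,0,0,0]], "claw": 0.6}}

```text
t: 39.75
position: [0.5803, -0.0853, 0.0568]
orientation: [-2.231, -2.186, 0.029]
wrist_force: [-0.5, -0.6, -0.4]
grip_width: 0.585
```

Request:
{"method": "arm_command", "body": {"increments": [[0,0,-2,0],[0,0,-5,0],[0,0,-8,0],[0,0,-11,0],[0,0,-13,0],[0,0,-13,0],[0,0,-13,0]]}}

```text
t: 40.45
position: [0.5835, -0.0852, 0.1862]
orientation: [-2.231, -2.185, 0.029]
wrist_force: [-0.3, 0.3, 0.1]
grip_width: 0.593
```

```bash
python3 -c "
from look import *
f=look()
plan(.6746,.2035,.19,.235)
"
```

```text
[206.9 168.1] 94 [0.675  0.2031 0.0764] rgb [92. 61. 38.] foot [0.6747 0.2037] [0.051 0.05 ] 0.243 162
[369.6 201.7] 25 [ 0.5747 -0.2533  0.0751] rgb [40. 26. 16.] foot [ 0.5741 -0.2754] [0.047 0.089] -0.032 121
[147.2 242.1] 90 [0.4679 0.3682 0.0814] rgb [101.  68.  42.] foot [0.4678 0.3692] [0.049 0.052] 0.013 133
t 40.5 pos [ 0.5831 -0.0851  0.1855] yaw -0.021 tilt 0.0275 w 0.602 F [ 0.4 -0.8  1.3]
SHIFT cm [29.05  8.53 -0.69] TURN -0.256 j6->~ 0.06
```

Request:
{"method": "arm_command", "body": {"increments": [[4,1.2,0,-0.04],[8,2.3,0,-0.08],[12,3.5,0,-0.12],[16,4.7,0,-0.16],[20,5.9,0,-0.2],[24,7,0,-0.23],[27,7.9,0,-0.25],[28.7,8.4,0,-0.256],[29,8.5,0,-0.256],[29,8.5,0,-0.256]]}}

```text
t: 41.5
position: [0.6736, 0.2028, 0.1817]
orientation: [-1.931, -2.449, 0.029]
wrist_force: [0.3, -0.7, -0.6]
grip_width: 0.602
```

```bash
python3 -c "
from look import *
plan(.6746,.2035,.042,.235)"
```

```text
t 41.5 pos [0.6736 0.2028 0.1817] yaw 0.236 tilt 0.0295 w 0.602 F [ 0.3 -0.7 -0.6]
SHIFT cm [-0.05  0.52 13.96] TURN 0.001 j6->~ 0.06
```

Request:
{"method": "arm_command", "body": {"increments": [[0,0.5,4,0],[0,0.5,8,0],[0,0.5,11,0],[0,0.5,13,0],[0,0.5,13.7,0],[0,0.5,13.9,0],[0,0.5,13.9,0],[0,0.5,13.9,0]]}}

```text
t: 42.3
position: [0.6751, 0.2038, 0.044]
orientation: [-1.932, -2.45, 0.026]
wrist_force: [0.4, -0.3, -0.1]
grip_width: 0.6
```

Request:
{"method": "arm_command", "body": {"increments": [[0,0,0,0],[0,0,0,0],[0,0,0,0],[0,0,0,0],[0,0,0,0]], "claw": 0}}

```text
t: 42.8
position: [0.6753, 0.2039, 0.0443]
orientation: [-1.932, -2.45, 0.026]
wrist_force: [0.2, 0.4, 2.2]
grip_width: 0.323
```

Request:
{"method": "arm_command", "body": {"increments": [[0,0,-1,0],[0,0,-3,0],[0,0,-6,0],[0,0,-10,0],[0,0,-14,0],[0,0,-17,0],[0,0,-17,0],[0,0,-17,0],[0,0,-17,0]]}}

```text
t: 43.7
position: [0.6791, 0.2037, 0.2125]
orientation: [-1.931, -2.449, 0.029]
wrist_force: [0.2, -0.2, -1.0]
grip_width: 0.318
```

```bash
python3 -c "
from h import *
plan(.5814,-.025,.21,-.019)"
```

```text
t 43.7 pos [0.6791 0.2037 0.2125] yaw 0.235 tilt 0.0297 w 0.318 F [ 0.2 -0.2 -1. ]
SHIFT cm [-19.96 -14.82   0.55] TURN 0.254 j6->~ -0.02
```

Request:
{"method": "arm_command", "body": {"increments": [[-3,-2.2,0,0.04],[-6,-4.4,0,0.08],[-9,-6.7,0,0.12],[-12,-8.9,0,0.16],[-15,-11.1,0,0.2],[-18,-13.3,0,0.23],[-19.5,-14.5,0,0.25],[-20,-14.8,0,0.254],[-20,-14.8,0,0.254],[-20,-14.8,0,0.254]]}}

```text
t: 44.7
position: [0.582, -0.0245, 0.215]
orientation: [-2.226, -2.187, 0.034]
wrist_force: [-0.0, -0.4, -2.0]
grip_width: 0.32
```

Request:
{"method": "arm_command", "body": {"increments": [[0,0.2,3,0],[0,0.2,6,0],[0,0.2,9,0],[0,0.2,11,0],[0,0.2,12,0],[0,0.2,12.4,0],[0,0.2,12.4,0],[0,0.2,12.4,0]]}}

```text
t: 45.5
position: [0.581, -0.0243, 0.0919]
orientation: [-2.226, -2.188, 0.032]
wrist_force: [-0.6, -0.5, -0.9]
grip_width: 0.319
```

```bash
python3 -c "
from h import *
plan(.5814,-.025,.0583,-.019)"
```

```text
t 45.5 pos [ 0.581  -0.0243  0.0919] yaw -0.017 tilt 0.0288 w 0.319 F [-0.6 -0.5 -0.9]
SHIFT cm [-0.06  0.14  3.36] TURN 0.002 j6->~ -0.02
```

Request:
{"method": "arm_command", "body": {"increments": [[0,0.1,0.6,0],[0,0.1,1.2,0],[0,0.1,1.8,0],[0,0.1,2.3,0],[0,0.1,2.8,0],[0,0.1,3.3,0],[0,0.1,3.4,0],[0,0.1,3.4,0]]}}

```text
t: 46.3
position: [0.5812, -0.0244, 0.0581]
orientation: [-2.226, -2.188, 0.032]
wrist_force: [-0.3, -0.4, 3.1]
grip_width: 0.323
```

Request:
{"method": "arm_command", "body": {"increments": [[0,0,0,0],[0,0,0,0],[0,0,0,0],[0,0,0,0]], "claw": 0.6}}

```text
t: 46.7
position: [0.5812, -0.0244, 0.0581]
orientation: [-2.226, -2.188, 0.032]
wrist_force: [-0.7, 0.8, 0.1]
grip_width: 0.584
```

Request:
{"method": "arm_command", "body": {"increments": [[0,0,-3,0],[0,0,-7,0],[0,0,-12,0],[0,0,-16,0],[0,0,-18,0],[0,0,-18,0],[0,0,-18,0]]}}

```text
t: 47.4
position: [0.586, -0.0244, 0.2372]
orientation: [-2.226, -2.188, 0.032]
wrist_force: [0.6, -0.0, -1.1]
grip_width: 0.595
```

Request:
{"method": "arm_command", "body": {"increments": [[0,-4,0,0],[0,-8,0,0],[0,-12,0,0],[0,-16,0,0],[0,-20,0,0],[0,-24,0,0],[0,-27,0,0],[0,-28,0,0],[0,-28,0,0]]}}

```text
t: 48.3
position: [0.3056, -0.0195, 0.2448]
orientation: [-2.226, -2.187, 0.033]
wrist_force: [-0.1, -0.3, 0.2]
grip_width: 0.602
```

```bash
python3 -c "
from look import *
f=look()
plan(.449,-.1417,.2,-.019)
for o in finials(f,0,0,zlo=.076,zhi=.1):
  if o[2][1]<.03 and o[2][0]>.52: print(*o,'slotdx',o[2][0]-(.5792+.019*(o[2][1]+.145)),*footyaw(f,o[3][0],o[3][1],zf=.042))
g=cv2.resize(f['pixels'][155:255,262:402],None,fx=5,fy=5,interpolation=cv2.INTER_CUBIC)[:,:,::-1];cv2.imwrite('pics/t6.png',g)
"
```

```text
[349.2 202.3] 26 [ 0.5743 -0.1942  0.0755] rgb [67. 44. 27.] foot [ 0.5779 -0.2018] [0.081 0.088] -0.119 225
[369.9 202. ] 21 [ 0.5745 -0.2538  0.0754] rgb [62. 41. 25.] foot [ 0.5744 -0.2574] [0.082 0.088] -0.007 208
[328. 203.] 16 [ 0.5727 -0.1348  0.0758] rgb [67. 44. 27.] foot [ 0.5753 -0.1393] [0.084 0.088] -0.007 180
[147.4 242.1] 89 [0.4679 0.3677 0.0807] rgb [78. 52. 32.] foot [0.4678 0.3692] [0.049 0.052] 0.013 125
t 48.4 pos [ 0.3066 -0.0196  0.245 ] yaw -0.018 tilt 0.0291 w 0.598 F [ 0.2 -0.7 -0.3]
SHIFT cm [-11.95  14.58   4.08] TURN 0.001 j6->~ -0.29
[288. 200.] 97 [ 0.5808 -0.0231  0.0904] [ 0.581718   -0.02361869] [96. 64. 40.] slotdx -0.0007161000000001083 [ 0.5749 -0.0251] [0.089 0.06 ] -0.045 319
[309.8 200.2] 97 [ 0.5804 -0.084   0.0909] [ 0.58083512 -0.08509901] [97. 65. 40.] slotdx 4.099999999995774e-05 [ 0.5729 -0.0811] [0.08  0.061] -0.008 289
[331.7 200.1] 98 [ 0.5796 -0.145   0.0905] [ 0.58052911 -0.14557387] [97. 65. 40.] slotdx 0.00039999999999995595 [ 0.5796 -0.1437] [0.049 0.046] -0.008 146
[353.1 200.3] 98 [ 0.5791 -0.2037  0.0905] [ 0.57977764 -0.20493566] [96. 64. 40.] slotdx 0.0010152999999999412 [ 0.5791 -0.2042] [0.05  0.046] -0.008 150
[374.1 200. ] 99 [ 0.5791 -0.2629  0.0905] [ 0.57946997 -0.26330902] [97. 65. 41.] slotdx 0.002140099999999867 [ 0.586 -0.26 ] [0.067 0.061] -0.008 237
```

View pics/t6.png

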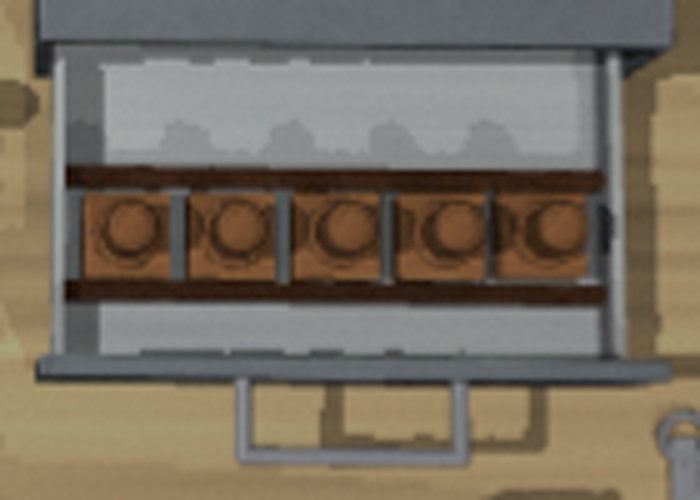

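All five fresh finials sit square between the rails, in crop columns 85–590, with their tops at 90.5 mm. I'll grip the handle and close the drawer.

Request:
{"method": "arm_command", "body": {"increments": [[-2,2.5,0,0],[-5,6,0,0],[-8,9.5,0,0],[-10.5,13,1,0],[-12,14.5,3,0],[-12,14.6,5,0],[-12,14.6,6,0],[-12,14.6,6,0],[-12,14.6,6,0]], "claw": 0.34}}

```text
t: 49.25
position: [0.4491, -0.1421, 0.1812]
orientation: [-2.226, -2.188, 0.032]
wrist_force: [0.0, 0.8, 0.9]
grip_width: 0.341
```

```bash
python3 -c "
from look import *
plan(.4495,-.1415,.072,-.019)
plan(.4495,-.1415,.13,-.019)"
```

```text
t 49.2 pos [ 0.4491 -0.1421  0.1812] yaw -0.017 tilt 0.0288 w 0.341 F [0.  0.8 0.9]
SHIFT cm [ 0.06  0.35 10.91] TURN 0.002 j6->~ -0.29
t 49.2 pos [ 0.4491 -0.1421  0.1812] yaw -0.017 tilt 0.0288 w 0.341 F [0.  0.8 0.9]
SHIFT cm [0.06 0.18 5.11] TURN 0.002 j6->~ -0.29
```

Request:
{"method": "arm_command", "body": {"increments": [[0,0.1,2,0],[0,0.2,4,0],[0,0.3,6,0],[0,0.3,8,0],[0,0.3,9,0],[0,0.3,10,0],[0,0.3,10.8,0],[0,0.3,10.8,0],[0,0.3,10.8,0]]}}

```text
t: 50.15
position: [0.4493, -0.1422, 0.0735]
orientation: [-2.226, -2.188, 0.032]
wrist_force: [-0.5, 0.1, 0.2]
grip_width: 0.342
```

Request:
{"method": "arm_command", "body": {"increments": [[0,0,0,0],[0,0,0,0],[0,0,0,0],[0,0,0,0],[0,0,0,0]], "claw": 0}}

```text
t: 50.65
position: [0.4497, -0.1423, 0.0738]
orientation: [-2.227, -2.189, 0.031]
wrist_force: [1.8, 1.0, 2.1]
grip_width: 0.101
```

```bash
python3 -c "
from look import *
plan(.6225,-.1447,.072,-.019)"
```

```text
t 50.6 pos [ 0.4497 -0.1423  0.0738] yaw -0.017 tilt 0.0274 w 0.101 F [1.8 1.  2.1]
SHIFT cm [ 0.06 17.28 -0.3 ] TURN 0.002 j6->~ -0.21
```

Request:
{"method": "arm_command", "body": {"increments": [[0,0.7,0,0],[0,2,-0.05,0],[0,3.5,-0.1,0],[0,5,-0.15,0],[0,6.5,-0.2,0],[0,8,-0.22,0],[0,9.5,-0.27,0],[0,11,-0.3,0],[0,12,-0.33,0],[0,12.5,-0.35,0]]}}

```text
t: 51.65
position: [0.575, -0.1445, 0.0738]
orientation: [-2.227, -2.189, 0.032]
wrist_force: [-3.5, -0.9, 4.8]
grip_width: 0.103
```

```bash
python3 -c "
from look import *
plan(.6225,-.1447,.0738,-.019)"
```

```text
t 51.6 pos [ 0.575  -0.1445  0.0738] yaw -0.017 tilt 0.0281 w 0.103 F [-3.5 -0.9  4.8]
SHIFT cm [ 0.06  4.75 -0.13] TURN 0.002 j6->~ -0.21
```

Request:
{"method": "arm_command", "body": {"increments": [[0,0.8,-0.02,0],[0,1.6,-0.05,0],[0,2.4,-0.07,0],[0,3.2,-0.09,0],[0,3.8,-0.1,0],[0,4.2,-0.11,0],[0,4.5,-0.12,0],[0,4.7,-0.13,0],[0,4.8,-0.13,0],[0,4.8,-0.13,0]]}}

```text
t: 52.65
position: [0.6221, -0.1453, 0.0738]
orientation: [-2.225, -2.188, 0.035]
wrist_force: [-8.9, -0.3, 8.5]
grip_width: 0.101
```

Request:
{"method": "arm_command", "body": {"increments": [[0,0.1,0,0],[0,0.2,0,0],[0,0.2,0,0]]}}

```text
t: 52.95
position: [0.622, -0.1453, 0.0737]
orientation: [-2.222, -2.185, 0.04]
wrist_force: [-15.1, -0.0, 12.9]
grip_width: 0.096
```

The force rises with no further travel, so the drawer is at its stop. I'll release, retreat and check.

Request:
{"method": "arm_command", "body": {"increments": [[0,0,0,0],[0,0,0,0],[0,0,0,0],[0,0,0,0]], "claw": 0.32}}

```text
t: 53.35
position: [0.6222, -0.1453, 0.0736]
orientation: [-2.222, -2.185, 0.039]
wrist_force: [-0.3, 0.4, 0.7]
grip_width: 0.317
```

```bash
python3 -c "
from look import *
plan(.6225,-.1447,.2,-.019)"
```

```text
t 53.4 pos [ 0.6222 -0.1453  0.0736] yaw -0.017 tilt 0.0355 w 0.317 F [-0.3  0.4  0.7]
SHIFT cm [  0.05  -0.42 -12.64] TURN 0.002 j6->~ -0.21
```

Request:
{"method": "arm_command", "body": {"increments": [[0,-0.05,-1.5,0],[0,-0.1,-3,0],[0,-0.17,-5,0],[0,-0.3,-8,0],[0,-0.4,-12,0],[0,-0.4,-15,0],[0,-0.4,-15,0],[0,-0.4,-15,0]]}}

```text
t: 54.15
position: [0.6237, -0.1452, 0.225]
orientation: [-2.223, -2.186, 0.038]
wrist_force: [0.0, -0.1, 0.8]
grip_width: 0.32
```

Request:
{"method": "arm_command", "body": {"increments": [[0,-4,0,0],[0,-8,0,0],[0,-13,0,0],[0,-18,0,0],[0,-23,0,0],[0,-27,0,0],[0,-30,0,0],[0,-30,0,0],[0,-30,0,0]]}}

```text
t: 55.05
position: [0.3239, -0.1403, 0.2349]
orientation: [-2.224, -2.185, 0.037]
wrist_force: [-0.3, 0.8, -0.4]
grip_width: 0.316
```

```bash
python3 -c "
from look import *
f=look();P=cloud(f)
m=(P[...,2]>0.082)&(P[...,2]<0.104)&(P[...,0]<.64)&(P[...,0]>.6)&(P[...,1]<0)&(P[...,1]>-.3)
v,u=np.where(m);w=np.array([onz(f,a,b,.093)[:2] for a,b in zip(u,v)]);print(w.min(0),w.max(0),w.mean(0),len(w))
print(np.median(w[(w[:,1]<-.11)&(w[:,1]>-.18)],0))
cv2.imwrite('pics/e.png',f['pixels'][:,:,::-1]);g=grab('scene','e2');print(bot.get_state()['t'],bot.get_state()['wrist_force'])
"
```

```text
[147.4 242.1] 92 [0.4679 0.3665 0.081 ] rgb [76. 50. 31.] foot [0.4679 0.3692] [0.049 0.052] 0.013 123
[ 0.61850321 -0.20825029] [ 0.63910728 -0.08222238] [ 0.62450171 -0.14531641] 207
[ 0.62317867 -0.14495691]
55.15 [-0.71630924  0.35926155 -0.57947513]
```

View pics/e.png

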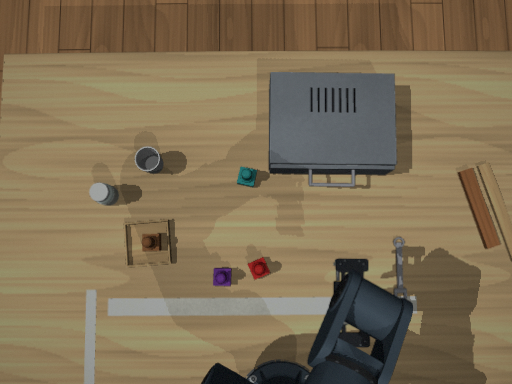

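View pics/e2.png

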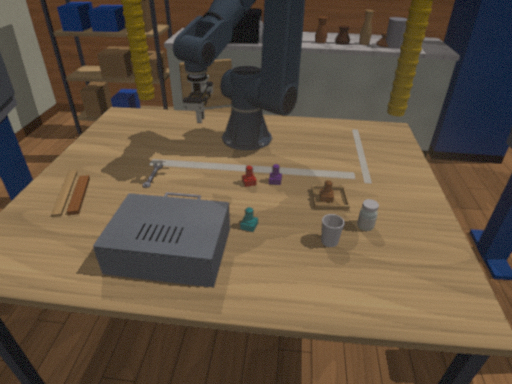

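The pictures show the drawer shut: the handle at (332,184) matches the starting frame, 0.6185–0.6391 m then and now. The finished finial is upright in the tray at (150,242). The jar, cup, spanner and decoys are where they began, and the gripper is clear.

```bash
python3 -c "
from rig import bot
print(bot.job_done())"
```

```text
the job is handed in; nothing more can be done
None
```

I handed the job in at about 55 s. The finished finial is in the tray, all five fresh finials are in the rack, and the drawer is shut; no verdict was reported.

**Drawer:** I pulled it open by its handle to about 173 mm. After pushing it shut, the handle measured exactly where it started, within one pixel (about 3 mm).

**Finished finial:** It stands upright in the tray at about (0.468, 0.369), close to the tray's centre.

**Fresh finials:** My last look inside, just before closing, showed all five between the rails.
- **Height:** their tops were at 90–91 mm, the same as the finished piece measured in the rack.
- **Centring:** four were within about 1 mm of the slot's centre line; the rightmost read 2.1 mm off. The limit is 6 mm.
- **Squareness:** the feet look square to the rails in the picture. The foot-angle fit was clean on only two (within about 0.01 rad); on the other three it picked up parts of the rails.

**Not checked:** With the drawer shut I could not see the finials again. The closing push met no unusual resistance until the stop, where I stopped at about 20 N.

**Tool tilt:** The tool's tilt crept up to about 0.035 rad over the run. The pieces settled on their feet, so I saw no effect from it.

**Bystanders:** The jar, cup, spanner and the coloured look-alikes appeared unmoved in the last pictures.

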